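# Knock clamp blocks out of a nest bar and count them on the scale

### The job

Set the empty parts bin on the pan of the counting scale and press the tare key. Then use the drift to push every clamp block that is stuck in the nest bar out from behind, through its access hole, put all of them in the bin on the pan, and lay the drift back on its mat. When all the blocks are in the bin, press the count key and after it the print key; press keys one at a time and only when their turn comes, and leave the other things on the bench where they are.

Things in the scene. Friction and masses are not known exactly. Their poses are not given: they have to be found in the camera images.
- bar: Nest bar: aluminium fixture bar on edge, fixed to the bench between two dark end stops; 40 mm thick (x), 284 mm long (y; 320 with stops), 66 mm high. Origin at the centre of its underside; +x points to the side where the four pockets open, away from the robot. A 3 mm rubber pad (x = 23 to 133 mm) lies before that side. The back face (x = -20 mm) has an access hole behind each pocket.
- pocket1 (a point): Middle of pocket 1 (1 at the bar's -y end, 68 mm apart), 33 mm above the bench: 62 mm wide, 37.5 high, 24 deep along x. Its access hole, 23 mm across, 16 mm deep, runs along the bar's x straight behind it, centred only 25 mm above the bench (8 mm lower than this point); its mouth is 28.5 mm back, in the back face. A spring plunger in the ceiling presses on the block.
- pocket2 (a point): Middle of pocket 2 (1 at the bar's -y end, 68 mm apart), 33 mm above the bench: 62 mm wide, 37.5 high, 24 deep along x. Its access hole, 23 mm across, 16 mm deep, runs along the bar's x straight behind it, centred only 25 mm above the bench (8 mm lower than this point); its mouth is 28.5 mm back, in the back face. A spring plunger in the ceiling presses on the block.
- pocket3 (a point): Middle of pocket 3 (1 at the bar's -y end, 68 mm apart), 33 mm above the bench: 62 mm wide, 37.5 high, 24 deep along x. Its access hole, 23 mm across, 16 mm deep, runs along the bar's x straight behind it, centred only 25 mm above the bench (8 mm lower than this point); its mouth is 28.5 mm back, in the back face. A spring plunger in the ceiling presses on the block.
- pocket4 (a point): Middle of pocket 4 (1 at the bar's -y end, 68 mm apart), 33 mm above the bench: 62 mm wide, 37.5 high, 24 deep along x. Its access hole, 23 mm across, 16 mm deep, runs along the bar's x straight behind it, centred only 25 mm above the bench (8 mm lower than this point); its mouth is 28.5 mm back, in the back face. A spring plunger in the ceiling presses on the block.
- block1: Aluminium clamp block, 24 (x) by 60 (y) by 36 mm (z), 140 g, origin at its centre. Starts stuck in pocket 1, flush with the bar's front face, axes along the bar's; or absent. Pushing it out takes 5 to 12 N over its 24 mm; it then drops 12 mm onto the pad close before the bar, mostly face down; the pin, pushed on through, shoves it farther out.
- block2: Aluminium clamp block, 24 (x) by 60 (y) by 36 mm (z), 140 g, origin at its centre. Starts stuck in pocket 2, flush with the bar's front face, axes along the bar's; or absent. Pushing it out takes 5 to 12 N over its 24 mm; it then drops 12 mm onto the pad close before the bar, mostly face down; the pin, pushed on through, shoves it farther out.
- block3: Aluminium clamp block, 24 (x) by 60 (y) by 36 mm (z), 140 g, origin at its centre. Starts stuck in pocket 3, flush with the bar's front face, axes along the bar's; or absent. Pushing it out takes 5 to 12 N over its 24 mm; it then drops 12 mm onto the pad close before the bar, mostly face down; the pin, pushed on through, shoves it farther out.
- block4: Aluminium clamp block, 24 (x) by 60 (y) by 36 mm (z), 140 g, origin at its centre. Starts stuck in pocket 4, flush with the bar's front face, axes along the bar's; or absent. Pushing it out takes 5 to 12 N over its 24 mm; it then drops 12 mm onto the pad close before the bar, mostly face down; the pin, pushed on through, shoves it farther out.
- drift: Drift: steel pin 12 mm across and 100 mm long in a square black ribbed grip 28 x 28 x 90 mm with a red end cap, 200 g. Origin on its axis where the pin leaves the grip; x along the pin, tip at x = 100 mm, grip from 0 to -90 (cap -95), centre of mass in the grip at about -40 mm. Starts lying on the mat; lying flat, its axis is 14 mm above what it lies on.
- mat: The drift's mat: grey felt, 220 mm (x) by 90 mm (y), 3 mm thick, fixed on the bench; origin at the centre of its underside.
- bin: Parts bin: open black plastic box, 150 mm (x) by 205 mm (y), 42 mm high, walls and floor 8 mm thick, 180 g; origin at the centre of its underside. It can be carried by the middle of a long wall. Starts empty on the bench.
- scale: Counting scale, fixed: 310 mm (x) by 220 mm (y); origin at the centre of its underside; its key panel, 54 mm above the bench, is at the -x end, towards the robot. Steel pan 200 (x) by 220 mm (y), its top 74 mm above the bench, centred at the scale's x = 50 mm, y = 0. In front of the pan is a display and before it three grey keys in a row.
- key_tare_top (a point): Centre of the top of the tare key: the left one seen from the robot (+y end of the row). 28 by 30 mm, its top 62.5 mm above the bench when up; the keys are 66 mm apart.
- key_count_top (a point): Centre of the top of the count key: the middle one. 28 by 30 mm, its top 62.5 mm above the bench when up; the keys are 66 mm apart.
- key_print_top (a point): Centre of the top of the print key: the right one seen from the robot (-y end). 28 by 30 mm, its top 62.5 mm above the bench when up; the keys are 66 mm apart.
- key_tare (a joint): Travel of the tare key in m: 0 up, 0.005 fully down; a spring returns it, fully down takes about 5 N; it counts as pressed beyond 0.0035.
- key_count (a joint): Travel of the count key in m: 0 up, 0.005 fully down; a spring returns it, fully down takes about 5 N; it counts as pressed beyond 0.0035.
- key_print (a joint): Travel of the print key in m: 0 up, 0.005 fully down; a spring returns it, fully down takes about 5 N; it counts as pressed beyond 0.0035.
- oil: Bystander: white oil bottle, 60 mm in diameter, 140 mm high.
- socket_a: Bystander: steel socket standing on end, 38 mm in diameter, 50 mm high.
- socket_b: Bystander: steel socket standing on end, 46 mm in diameter, 60 mm high.
- parallel: Bystander: ground steel parallel, 30 x 160 x 20 mm high.
- mikebox: Bystander: wooden instrument box, 80 x 170 x 35 mm high.
Not all that is in view belongs to the job. There is more than one size of the drift; the one meant has the size given above.

How it is judged (in metres and radians):
On the way, in this order (a step that is already met when the one before it is completed fails the run):
1. the bin, let go, stands on the scale's pan (x of bin in the frame of scale between 0 and 0.1 m and y of bin in the frame of scale between -0.05 and 0.05 m and z of bin in the frame of scale between 0.068 and 0.082 m and angle between bin's own z axis and vertical below 0.08 rad and contact force between the fingers and bin below 0.3 N), for 0.2 s.
2. the tare key is pressed with the empty bin on the pan (value of joint key_tare above 0.0035 m and x of bin in the frame of scale between 0 and 0.1 m and y of bin in the frame of scale between -0.05 and 0.05 m and z of bin in the frame of scale between 0.068 and 0.082 m and angle between bin's own z axis and vertical below 0.08 rad), for 0.05 s.
3. every block has been pushed out of its pocket (distance between block1 and pocket1 above 0.03 m and distance between block2 and pocket2 above 0.03 m and distance between block3 and pocket3 above 0.03 m and distance between block4 and pocket4 above 0.03 m), for 0.1 s.
4. all the blocks lie in the bin on the pan, let go (all of step 1 and x of block1 in the frame of bin between -0.068 and 0.068 m and y of block1 in the frame of bin between -0.096 and 0.096 m and z of block1 in the frame of bin between 0.005 and 0.075 m and x of block2 in the frame of bin between -0.068 and 0.068 m and y of block2 in the frame of bin between -0.096 and 0.096 m and z of block2 in the frame of bin between 0.005 and 0.075 m and x of block3 in the frame of bin between -0.068 and 0.068 m and y of block3 in the frame of bin between -0.096 and 0.096 m and z of block3 in the frame of bin between 0.005 and 0.075 m and x of block4 in the frame of bin between -0.068 and 0.068 m and y of block4 in the frame of bin between -0.096 and 0.096 m and z of block4 in the frame of bin between 0.005 and 0.075 m and contact force between the fingers and block1 below 0.3 N and contact force between the fingers and block2 below 0.3 N and contact force between the fingers and block3 below 0.3 N and contact force between the fingers and block4 below 0.3 N), for 0.2 s.
5. the count key is pressed with all the blocks in the bin on the pan (value of joint key_count above 0.0035 m and x of bin in the frame of scale between 0 and 0.1 m and y of bin in the frame of scale between -0.05 and 0.05 m and z of bin in the frame of scale between 0.068 and 0.082 m and angle between bin's own z axis and vertical below 0.08 rad and x of block1 in the frame of bin between -0.068 and 0.068 m and y of block1 in the frame of bin between -0.096 and 0.096 m and z of block1 in the frame of bin between 0.005 and 0.075 m and x of block2 in the frame of bin between -0.068 and 0.068 m and y of block2 in the frame of bin between -0.096 and 0.096 m and z of block2 in the frame of bin between 0.005 and 0.075 m and x of block3 in the frame of bin between -0.068 and 0.068 m and y of block3 in the frame of bin between -0.096 and 0.096 m and z of block3 in the frame of bin between 0.005 and 0.075 m and x of block4 in the frame of bin between -0.068 and 0.068 m and y of block4 in the frame of bin between -0.096 and 0.096 m and z of block4 in the frame of bin between 0.005 and 0.075 m), for 0.05 s.
6. then the print key is pressed (value of joint key_print above 0.0035 m and x of bin in the frame of scale between 0 and 0.1 m and y of bin in the frame of scale between -0.05 and 0.05 m and z of bin in the frame of scale between 0.068 and 0.082 m and angle between bin's own z axis and vertical below 0.08 rad and x of block1 in the frame of bin between -0.068 and 0.068 m and y of block1 in the frame of bin between -0.096 and 0.096 m and z of block1 in the frame of bin between 0.005 and 0.075 m and x of block2 in the frame of bin between -0.068 and 0.068 m and y of block2 in the frame of bin between -0.096 and 0.096 m and z of block2 in the frame of bin between 0.005 and 0.075 m and x of block3 in the frame of bin between -0.068 and 0.068 m and y of block3 in the frame of bin between -0.096 and 0.096 m and z of block3 in the frame of bin between 0.005 and 0.075 m and x of block4 in the frame of bin between -0.068 and 0.068 m and y of block4 in the frame of bin between -0.096 and 0.096 m and z of block4 in the frame of bin between 0.005 and 0.075 m), for 0.05 s.
At the end, for the whole second after the job is handed in: The bin stands level on the pan, its centre within 50 mm of the pan's each way; every block is in the bin; all keys are up; the drift lies on its mat, along it within 0.5 rad (either way round), its origin within 110 mm of the mat's centre lengthwise, 50 mm across; all is at rest (x of bin in the frame of scale between 0 and 0.1 m and y of bin in the frame of scale between -0.05 and 0.05 m and z of bin in the frame of scale between 0.068 and 0.082 m and angle between bin's own z axis and vertical below 0.08 rad and x of block1 in the frame of bin between -0.068 and 0.068 m and y of block1 in the frame of bin between -0.096 and 0.096 m and z of block1 in the frame of bin between 0.005 and 0.075 m and x of block2 in the frame of bin between -0.068 and 0.068 m and y of block2 in the frame of bin between -0.096 and 0.096 m and z of block2 in the frame of bin between 0.005 and 0.075 m and x of block3 in the frame of bin between -0.068 and 0.068 m and y of block3 in the frame of bin between -0.096 and 0.096 m and z of block3 in the frame of bin between 0.005 and 0.075 m and x of block4 in the frame of bin between -0.068 and 0.068 m and y of block4 in the frame of bin between -0.096 and 0.096 m and z of block4 in the frame of bin between 0.005 and 0.075 m and value of joint each of key_tare, key_count, key_print below 0.0015 m and x of drift in the frame of mat between -0.11 and 0.11 m and y of drift in the frame of mat between -0.05 and 0.05 m and angle between the x axis of drift and the x axis of mat, either way round below 0.5 rad and z of drift in the frame of mat between 0.01 and 0.03 m and linear speed of each of drift, bin, block1, block2, block3, block4 below 0.02 m/s); the robot touches nothing.
It fails at once if the count or print key is pressed before all the blocks are in the bin (value of joint any of key_count, key_print above 0.0035 m and horizontal distance between any of block1, block2, block3, block4 and bin above 0.13 m).
It fails at once if the tare key is pressed with blocks in the bin (value of joint key_tare above 0.0035 m and distance between any of block1, block2, block3, block4 and bin below 0.09 m).
It fails at once if two keys are pressed at once (value of joint each of key_tare, key_count above 0.0035 m or value of joint each of key_count, key_print above 0.0035 m or value of joint each of key_tare, key_print above 0.0035 m).
It fails at once if a block still in its pocket is touched with the fingers ((contact force between the fingers and block1 above 0.5 N and distance between block1 and pocket1 below 0.012 m) or (contact force between the fingers and block2 above 0.5 N and distance between block2 and pocket2 below 0.012 m) or (contact force between the fingers and block3 above 0.5 N and distance between block3 and pocket3 below 0.012 m) or (contact force between the fingers and block4 above 0.5 N and distance between block4 and pocket4 below 0.012 m)).
It fails at once if another thing on the bench is shifted by more than 50 mm (distance of any of oil, socket_a, socket_b, parallel, mikebox from where it was at the start of the episode above 0.05 m).
Of block1, block2, block3, block4 only 2 to 4 are there at a start; the rules pass over those that are not, and their reading is None.
At some moment in a run one of bin, drift may be knocked a few centimetres aside while the robot is not near it.
Once in a run the grip may slacken for a moment while it holds something.
It also fails if it takes over 210 s, if anything falls off the work surface, if the arm or the gripper's body presses on something with over 40 N, if the wrist force passes 120 N, or if a joint passes its speed limit or range.

### The arm

A 6-joint arm with a two-finger parallel gripper is mounted at the origin on the work surface. World frame = base frame: x ahead of the robot, y to its left, z up, the work surface at z = 0. Lengths are in m, angles in degrees, forces in N, time in s.
With the tool pointing down it reaches from about 0.4 to 0.825 m from the base axis. Payload 7 kg.
Tool frame: the origin (TCP) lies midway between the tips of the shut fingers; the grasp point (between the pads) lies 19 mm behind it; z points along the fingers, y is the line along which they close (so a half turn about z gives the same grasp; the last joint's range is limited). The gripper opens to 88 mm and grips with 3 to 60 N. Pads are 19 mm wide; open, the fingers measure 130 mm over their backs; the gripper's body (78 mm by 193 mm) begins 47 mm behind the grasp point.
Start: joints at [-55.342, 20.546, 0.682, 0, -70.136, -16.507], TCP at [0.21, -0.641, 0.227] pointing down, gripper open.
Joint ranges: [-176.03, 176.03], [-82.01, 121.73], [-58.28, 71.71], [-173.87, 95.51], [-174.79, -0.11], [-173.66, 173.66]. Speed limits (degrees/s): [136.94, 136.94, 172.46, 180, 180, 180].

### API

Orientations are given as [roll, pitch, yaw] about the fixed x, y, z axes, in that order (R = Rz(yaw) Ry(pitch) Rx(roll)).
In Python, from plant import telemetry, viewer, workorder gives the robot as it stands. The module is installed in compiled form; this text tells all that it offers.
- The arm moves only by the tool carry_out, never from a script. Its argument "rows" is a list of rows, each a list of 6 numbers: the shift along the tool's x, y, z in m, then the turn, a rotation vector about the tool's x, y, z in rad. In form: [[tx, ty, tz, ax, ay, az], ...]. A call has 1 to 8 rows; each row is the pose to reach, as a shift and turn from the pose commanded when the call began, along the tool's axes at that moment; what a row does not reach only later rows make up. A row lasts 1/8 s, in which the tool goes at most 62.5 mm and 10.7 degrees, less where a joint would pass 70% of its speed; a pose out of reach is approached as far as the arm can. A call with a gripper value outside its range is refused whole. "grip" is the gripper's target within -1 to 1 (fully open at 1, half-way at 0, shut at -1), set as the call begins (left out, the last holds). The fingers move at their own pace and stop on an object; the grip force is fixed at half the most. Time passes only in rows, so rows that repeat a pose let the fingers close. It gives the time, the measured TCP pose, the force, the opening and the grip force at its end, in the units of the state.
- telemetry.get_obs(): the state, without advancing time (a new reading comes with each control period).
- viewer.snapshot(name): name is "side" or "top"; returns the picture (384x512x3 uint8, red, green, blue); there is no depth.
- viewer.camera_info(name): a dict with "intrinsics" (3x3 intrinsics, pixels), "extrinsics" (4x4, takes a point from camera to world coordinates). Camera axes: x right, y down, z forward; pixel columns grow to the right and rows downward; lengths in m; the calibration is good to about 2 mm. A picture is of the moment at which its call begins. camera_info takes no time and is no camera call.
- workorder.close_job(): hands the job in; it is judged then, once.
The state is a dict: "clock": time; "joint_pos": joint angles; "qvel": joint speeds; "tau": joint torques, N m; "tool_pos": TCP position; "orientation": TCP orientation; "force": force on the tool from outside, world axes, zero at the start; "moment": the same for the moment, N m; "opening": finger opening in m; "gripper_force": force on a finger pad.
Only numpy, scipy, OpenCV 4.12 (cv2) and the standard library are available. Lean on these libraries where they do the work, as an engineer would, in place of code of your own. Each camera call takes 0.05 s, during which the arm holds its last target. There are 200 camera calls.

## Working session

There is one attempt and no reset: what is moved stays moved. The work goes in short steps, Python scripts to look and compute and a tool call to move; the robot and the scene stay as the last step left them, time stands still between calls to the robot, and variables do not carry over. Pictures are saved under pics/ and viewed, at most 16 in all, crops included, and the job is handed in when it is done.

Besides the shell and the picture viewer there is one more tool, called after "Emit:" in YAML: its name, and indented under it one key for each argument. carry_out: Moves the arm, as the interface text tells. Its arguments: {"type":"object","properties":{"rows":{"type":"array"},"grip":{"type":"number"}},"required":["rows"]}

```bash
mkdir -p pics; cat > h.py <<'E'
import numpy as np, cv2
from plant import telemetry, viewer, workorder
from scipy.spatial.transform import Rotation as R
def snap(n,f):
    im=viewer.snapshot(n); cv2.imwrite('pics/'+f,cv2.cvtColor(im,cv2.COLOR_RGB2BGR)); return im
def ray(n,u,v):
    c=viewer.camera_info(n);K=np.array(c['intrinsics']);E=np.array(c['extrinsics'])
    d=E[:3,:3]@np.linalg.solve(K,[u,v,1.]); return E[:3,3],d
def onz(n,u,v,z):
    o,d=ray(n,u,v); return o+d*(z-o[2])/d[2]
def proj(n,p):
    c=viewer.camera_info(n);K=np.array(c['intrinsics']);E=np.array(c['extrinsics'])
    q=K@(E[:3,:3].T@(np.array(p)-E[:3,3])); return q[:2]/q[2]
def tool(p,rpy=None):
    """shift/turn from the current measured pose to world p (and rpy) in tool axes"""
    s=telemetry.get_obs(); r=R.from_euler('xyz',s['orientation'],degrees=True)
    t=r.inv().apply(np.array(p)-s['tool_pos'])
    a=(r.inv()*R.from_euler('xyz',rpy,degrees=True)).as_rotvec() if rpy is not None else np.zeros(3)
    return t.round(4),a.round(4)
E
python3 - <<'E'
from h import *
a=snap('top','t0.png');b=snap('side','s0.png')
np.set_printoptions(precision=3,suppress=True)
for n in('top','side'):
    c=viewer.camera_info(n);print(c['intrinsics'],c['extrinsics'])
print(telemetry.get_obs())
for n,f in(('t0','t0b'),('s0','s0b')):
    cv2.imwrite(f'pics/{f}.png',cv2.resize(cv2.imread(f'pics/{n}.png'),(800,600),interpolation=cv2.INTER_CUBIC))
E
```

```text
[[407.787   0.    259.655]
 [  0.    407.787 191.778]
 [  0.      0.      1.   ]] [[-0.014 -0.985  0.175  0.31 ]
 [-1.     0.015  0.004 -0.067]
 [-0.006 -0.175 -0.985  1.337]
 [ 0.     0.     0.     1.   ]]
[[456.732   0.    263.332]
 [  0.    456.732 188.06 ]
 [  0.      0.      1.   ]] [[ 0.99  -0.101  0.103  0.348]
 [-0.144 -0.627  0.766 -1.282]
 [-0.013 -0.773 -0.635  1.067]
 [ 0.     0.     0.     1.   ]]
{'clock': 0.1, 'joint_pos': array([-55.341,  20.589,   0.639,  -0.018, -70.135, -16.506]), 'qvel': array([-0.011, -0.044,  0.059,  0.025,  0.02 , -0.08 ]), 'tau': array([ -0.001, -58.416,  29.375,   7.016,   0.01 ,  -0.   ]), 'tool_pos': array([ 0.21 , -0.641,  0.226]), 'orientation': array([ 179.914,   -0.008, -161.854]), 'force': array([ 0.308, -0.018, -0.392]), 'moment': array([-0.018, -0.009, -0.034]), 'gripper_force': 0.0, 'opening': 0.0874433933217979}
```

View pics/t0b.png

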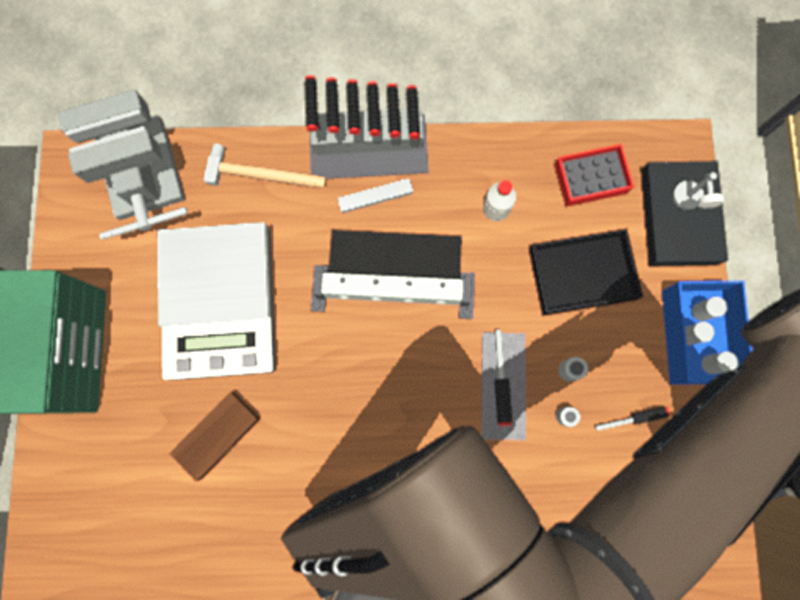

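View pics/s0b.png

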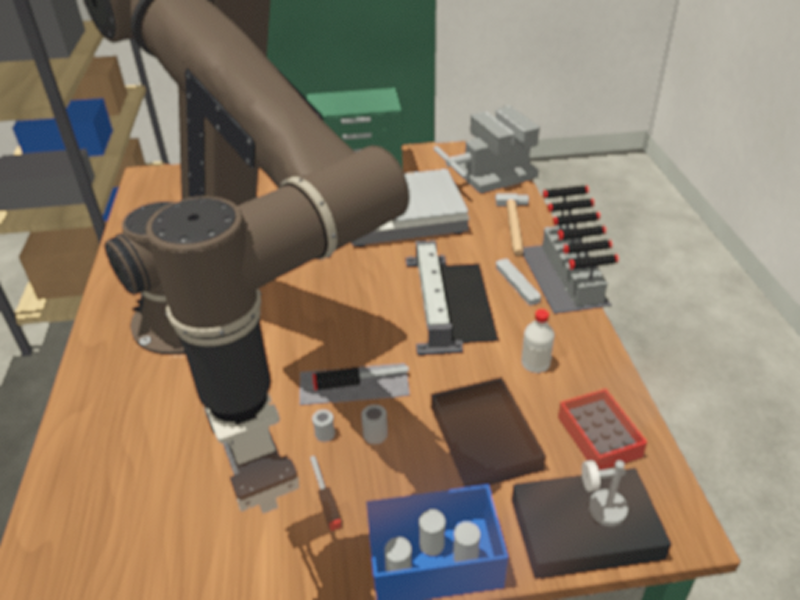

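The top view shows the scale at left with its keys at about (183,364), (217,362) and (250,359). The bar is in the middle at (392,287), and the drift lies on its mat near (503,385). The black bin is at (585,272). The pocket fronts can't be seen. The short drift at (635,418) is a decoy.

```bash
cat > m.py <<'E'
from h import *
np.set_printoptions(precision=4,suppress=True)
im=cv2.cvtColor(cv2.imread('pics/t0.png'),cv2.COLOR_BGR2RGB).astype(int)
hsv=cv2.cvtColor(im.astype(np.uint8),cv2.COLOR_RGB2HSV)
V=hsv[...,2];S=hsv[...,1]
def comp(mask,box,name,z,mode='rect'):
    x0,y0,x1,y1=[int(q*.64) for q in box]; m=np.zeros(mask.shape,np.uint8); m[y0:y1,x0:x1]=mask[y0:y1,x0:x1]
    n,l,st,ce=cv2.connectedComponentsWithStats(m)
    i=1+np.argmax(st[1:,4]); c=(l==i).astype(np.uint8)
    cn=max(cv2.findContours(c,0,2)[0],key=cv2.contourArea)
    # rectify contour onto plane, fit there
    P=np.array([onz('top',u,v,z)[:2] for u,v in cn[:,0]])
    r=cv2.minAreaRect((P*1000).astype(np.float32))
    print(name,st[i,4],np.array(r[0])/1000,np.array(r[1]),r[2])
comp((V<70),(515,215,655,325),'bin',.042)
comp((V>140)&(S<60),(300,255,480,315),'bar',.066)
comp((S<70)&(V<190)&(V>80),(470,325,535,445),'mat',.003)
comp((V<60)&(S<140),(485,370,525,430),'grip',.031)
comp((V>165)&(S<40),(485,325,515,382),'pin',.020)
comp((V>150)&(S<60),(140,215,285,325),'pan',.074)
for k,b in dict(tare=(172,350,194,376),count=(206,350,228,373),print=(239,347,262,372)).items():
    comp((V<190),b,k,.0625)
E
python3 m.py
python3 - <<'E'
import cv2,numpy as np
i=cv2.imread('pics/t0.png')
a=cv2.resize(i[140:285,300:420],(480,580),interpolation=3)
b=cv2.resize(i[200:250,95:180],(320,188),interpolation=3)
o=np.zeros((580,800,3),np.uint8);o[:,:480]=a;o[:188,480:]=b
c=cv2.resize(i[145:205,195:310],(320,167),interpolation=3);o[200:367,480:]=c
cv2.imwrite('pics/c0.png',o)
E
```

```text
bin 2849 [ 0.5931 -0.4351] [148.8713 210.3567] 8.797783851623535
bar 1473 [ 0.561  -0.0334] [290.5143  53.6553] 86.17906188964844
mat 1334 [ 0.3679 -0.26  ] [ 87.8558 223.0068] 87.34000396728516
grip 261 [ 0.3342 -0.2554] [84.7757 30.6516] 2.237962484359741
pin 369 [ 0.4385 -0.2527] [58.3427 78.3693] 87.95183563232422
pan 4455 [0.5908 0.3275] [212.4664 226.4252] 2.8475587368011475
tare 40 [0.4135 0.3837] [21.871  21.9122] 2.592139959335327
count 24 [0.4178 0.3182] [22.9121 18.7306] 89.15365600585938
print 9 [0.4199 0.2431] [18.8886  3.1327] 1.5602635145187378
```

View pics/c0.png

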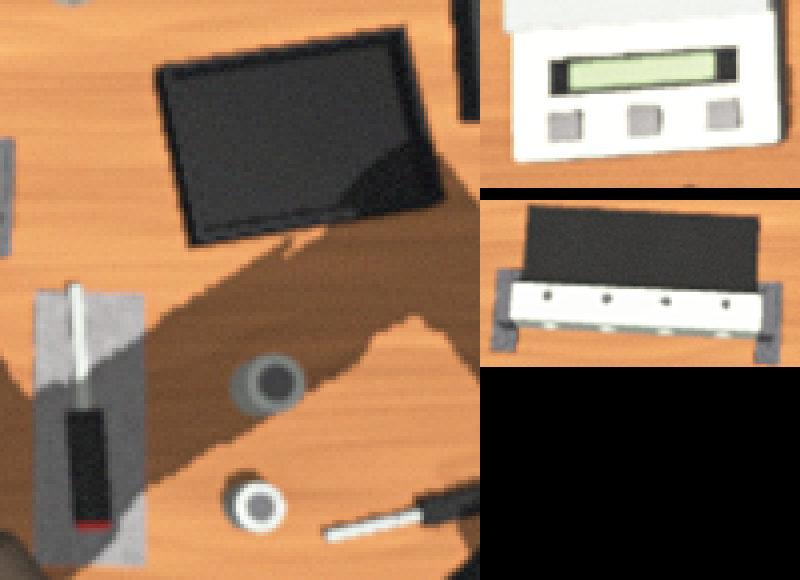

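The close view shows the bin's rim corners, the drift pointing to +x with the red cap near (93,524), the three keys, and the bar's four plunger screws with a clean front edge against the pad.

```bash
cat > m2.py <<'E'
from h import *
np.set_printoptions(precision=4,suppress=True)
def P(x,y,sc,o,z): return onz('top',o[0]+(x+.5)/sc-.5,o[1]+(y+.5)/sc-.5,z)[:2]
B=lambda x,y,z:P(x-480,y-200,320/115,(195,145),z)
l,r=B(511,282,.066),B(762,292,.066);d=(l-r)/np.linalg.norm(l-r)
n=np.array([d[1],-d[0]]);c=(l+r)/2-.02*n
print('bar front',l,r,np.linalg.norm(l-r),'x dir',n,np.degrees(np.arctan2(n[1],n[0])),'centre',c)
print('screws',[B(x,y,.066) for x,y in((547,296),(606,299),(666,301),(726,304))])
for q in(1,2,3,4): print('pocket',q,c+d*(q-2.5)*.068)
C=lambda x,y,z:P(x,y,4,(300,140),z)
for p in((155,68),(404,27),(444,198),(190,247)): print('bin',C(*p,.042),C(*p,0))
print('drift tip',C(73,287,.017),'graspjoin',C(86,409,.031),'cap',C(93,526,.031))
print('socket?',C(280,380,.06),C(262,506,.05))
K=lambda x,y:P(x-480,y,320/85,(95,200),.0625)
print('keys',K(566,124),K(645,119),K(723,113))
K2=lambda x,y:P(x-480,y,320/85,(95,200),.054)
print('scale near corners',K2(514,160),K2(786,143))
E
python3 m2.py
```

```text
bar front [0.5957 0.1086] [ 0.5795 -0.1788] 0.287850493953002 x dir [ 0.9984 -0.0563] -3.2271849208341132 centre [ 0.5676 -0.0339]
screws [array([0.5786, 0.0673]), array([ 0.5741, -0.0003]), array([ 0.5707, -0.0688]), array([ 0.5661, -0.1373])]
pocket 1 [ 0.5619 -0.1358]
pocket 2 [ 0.5657 -0.0679]
pocket 3 [0.5695 0.    ]
pocket 4 [0.5734 0.0679]
bin [ 0.653  -0.3214] [ 0.6641 -0.3296]
bin [ 0.6844 -0.5271] [ 0.6965 -0.542 ]
bin [ 0.5414 -0.5486] [ 0.5489 -0.5642]
bin [ 0.5046 -0.3423] [ 0.5109 -0.3512]
drift tip [ 0.4769 -0.2508] graspjoin [ 0.3774 -0.2554] cap [ 0.286  -0.2572]
socket? [ 0.3961 -0.4031] [ 0.2997 -0.3858]
keys [0.4139 0.3838] [0.4171 0.3182] [0.4211 0.2535]
scale near corners [0.3853 0.4288] [0.3961 0.2024]
```

```bash
python3 - <<'E'
from h import *
print(tool([.5244,-.4462,.10],[180,0,-81.3]))
E
```

```text
(array([-0.3593,  0.087 ,  0.1258]), array([ 1.3000e-03,  9.0000e-04, -1.4059e+00]))
```

Emit:
carry_out:
  rows:
    - [-0.045,0.011,0.0,0,0,-0.176]
    - [-0.09,0.022,0.01,0,0,-0.352]
    - [-0.135,0.033,0.03,0,0,-0.528]
    - [-0.18,0.0435,0.05,0,0,-0.704]
    - [-0.225,0.055,0.07,0,0,-0.88]
    - [-0.27,0.066,0.09,0,0,-1.056]
    - [-0.315,0.077,0.11,0,0,-1.232]
    - [-0.3593,0.087,0.1258,0,0,-1.406]
  grip: 1

```text
clock: 1.1
tool_pos: [0.5253, -0.4456, 0.0994]
orientation: [179.9, 0.0, -81.0]
force: [-0.4, -0.4, 0.3]
opening: 0.0876
gripper_force: 0.0
```

```bash
python3 - <<'E'
from h import *
print(telemetry.get_obs()['tool_pos'],telemetry.get_obs()['orientation'])
print(tool([.5244,-.4462,.016],[180,0,-81.3]))
E
```

```text
[ 0.525335   -0.44555141  0.09943725] [ 1.79938162e+02  4.99232616e-02 -8.09570268e+01]
(array([0.0006, 0.0009, 0.0834]), array([0.0011, 0.0009, 0.006 ]))
```

Emit:
carry_out:
  rows:
    - [0,0,0.04,0,0,0]
    - [0,0,0.07,0,0,0]
    - [0,0.001,0.083,0,0,0]
    - [0,0.001,0.083,0,0,0]

```text
clock: 1.6
tool_pos: [0.5229, -0.4469, 0.017]
orientation: [179.9, 0.1, -81.3]
force: [0.5, -0.7, 0.9]
opening: 0.0876
gripper_force: 0.0
```

Emit:
carry_out:
  rows:
    - [0,0,0,0,0,0]
    - [0,0,0,0,0,0]
    - [0,0,0,0,0,0]
    - [0,0,0,0,0,0]
    - [0,0,0,0,0,0]
    - [0,0,0,0,0,0]
  grip: -1

```text
clock: 2.35
tool_pos: [0.5236, -0.4469, 0.0178]
orientation: [-180.0, -0.0, -81.3]
force: [-0.2, -0.2, 1.1]
opening: 0.0329
gripper_force: 0.0
```

Emit:
carry_out:
  rows:
    - [0,0,-0.02,0,0,0]
    - [0,0,-0.05,0,0,0]
    - [0,0,-0.09,0,0,0]
    - [0,0,-0.13,0,0,0]
    - [0,0,-0.17,0,0,0]
    - [0,0,-0.19,0,0,0]
    - [0,0,-0.19,0,0,0]

```text
clock: 3.22
tool_pos: [0.5245, -0.4476, 0.2116]
orientation: [-179.8, -0.2, -81.3]
force: [-0.5, 0.1, -1.1]
opening: 0.0006
gripper_force: 0.0
```

```bash
python3 - <<'E'
from h import *
snap('top','t1.png');b=snap('side','s1.png')
i=[cv2.resize(cv2.imread(f'pics/{n}1.png'),(400,300)) for n in 'ts'];cv2.imwrite('pics/v1.png',np.hstack(i))
o=telemetry.get_obs();print(o['tool_pos'],o['opening'])
E
```

```text
[ 0.52337451 -0.44674305  0.20824023] 0.0007738002624428759
```

View pics/v1.png

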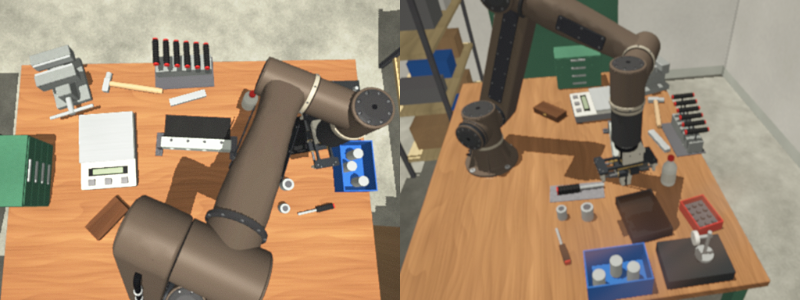

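The fingers close slowly (about 73 mm/s), so I lifted before they had closed. The bin is still on the bench, so I'll repeat with a longer wait.

Emit:
carry_out:
  rows:
    - [0,0,0,0,0,0]
    - [0,0,0.05,0,0,0]
    - [0,0,0.1,0,0,0]
    - [0,0,0.13,0,0,0]
    - [0,0,0.13,0,0,0]
    - [0,0,0.16,0,0,0]
    - [0,0,0.19,0,0,0]
    - [0,0,0.19,0,0,0]
  grip: 0.1

```text
clock: 4.32
tool_pos: [0.5227, -0.4465, 0.0168]
orientation: [179.9, 0.1, -81.3]
force: [0.6, -0.1, 0.7]
opening: 0.0483
gripper_force: 0.0
```

Emit:
carry_out:
  rows:
    - [0,0,0,0,0,0]
    - [0,0,0,0,0,0]
    - [0,0,0,0,0,0]
    - [0,0,0,0,0,0]
    - [0,0,0,0,0,0]
    - [0,0,0,0,0,0]
    - [0,0,0,0,0,0]
    - [0,0,0,0,0,0]
  grip: -1

```text
clock: 5.32
tool_pos: [0.5242, -0.4472, 0.0183]
orientation: [-179.9, -0.0, -81.3]
force: [0.8, 1.6, 5.2]
opening: 0.0078
gripper_force: 30.0
```

Emit:
carry_out:
  rows:
    - [0,0,-0.01,0,0,0]
    - [0,0,-0.04,0,0,0]
    - [0,0,-0.08,0,0,0]
    - [0,0,-0.12,0,0,0]
    - [0,0,-0.16,0,0,0]
    - [0,0,-0.19,0,0,0]
    - [0,0,-0.19,0,0,0]

```text
clock: 6.2
tool_pos: [0.5241, -0.4475, 0.2106]
orientation: [-179.8, -0.1, -81.3]
force: [0.1, 0.2, -2.3]
opening: 0.0076
gripper_force: 30.0
```

```bash
python3 - <<'E'
from h import *
o=telemetry.get_obs();print(o['tool_pos'],o['opening'],o['force'])
print(tool([.524,.3225,.21],[180,0,-87.1]))
E
```

```text
[ 0.52405494 -0.44752775  0.21064231] 0.007555108032567157 [ 0.13946399  0.22634067 -2.30612616]
(array([-0.7612, -0.1165, -0.0008]), array([-0.003 , -0.0022,  0.1013]))
```

Emit:
carry_out:
  rows:
    - [-0.02,-0.003,0,0,0,0]
    - [-0.06,-0.009,0,0,0,0]
    - [-0.11,-0.0168,0,0,0,0.01]
    - [-0.16,-0.0245,0,0,0,0.02]
    - [-0.21,-0.032,0,0,0,0.03]
    - [-0.26,-0.04,0,0,0,0.04]
    - [-0.31,-0.0474,0,0,0,0.05]
    - [-0.36,-0.055,0,0,0,0.05]

```text
clock: 7.2
tool_pos: [0.5216, -0.0807, 0.2064]
orientation: [179.8, 0.0, -84.2]
force: [0.9, -0.4, -2.0]
opening: 0.0079
gripper_force: 30.0
```

```bash
python3 - <<'E'
from h import *
o=telemetry.get_obs();print(o['tool_pos'],o['opening'],o['force'])
print(tool([.524,.3225,.21],[180,0,-87.1]))
E
```

```text
[ 0.52163381 -0.08073148  0.20638118] 0.007861858491394678 [ 0.898043   -0.38681749 -2.03409668]
(array([-0.4009, -0.0433, -0.0036]), array([0.0027, 0.0002, 0.0513]))
```

Emit:
carry_out:
  rows:
    - [-0.05,-0.0055,-0.003,0,0,0.01]
    - [-0.1,-0.011,-0.003,0,0,0.02]
    - [-0.155,-0.017,-0.003,0,0,0.03]
    - [-0.21,-0.023,-0.003,0,0,0.04]
    - [-0.265,-0.029,-0.003,0,0,0.051]
    - [-0.32,-0.0345,-0.003,0,0,0.051]
    - [-0.37,-0.04,-0.003,0,0,0.051]
    - [-0.4,-0.0433,-0.003,0,0,0.051]

```text
clock: 8.2
tool_pos: [0.524, 0.3214, 0.209]
orientation: [179.9, -0.1, -87.0]
force: [0.3, -0.3, -2.0]
opening: 0.0076
gripper_force: 30.0
```

```bash
python3 - <<'E'
from h import *
snap('side','s2.png');snap('top','t2.png')
o=telemetry.get_obs();print(o['tool_pos'],o['opening'],o['force'])
print(tool([.524,.3225,.094],[180,0,-87.1]))
i=[cv2.resize(cv2.imread(f'pics/{n}2.png')[a:b,c:d],(400,400)) for n,a,b,c,d in(('t',80,300,60,280),('s',20,220,150,350))];cv2.imwrite('pics/v2.png',np.hstack(i))
E
```

```text
[0.52457777 0.3218974  0.2089833 ] 0.007691191108444132 [-0.86876704 -1.23825083 -1.84872015]
(array([-0.0008,  0.0003,  0.115 ]), array([ 0.002 , -0.0015,  0.0029]))
```

View pics/v2.png

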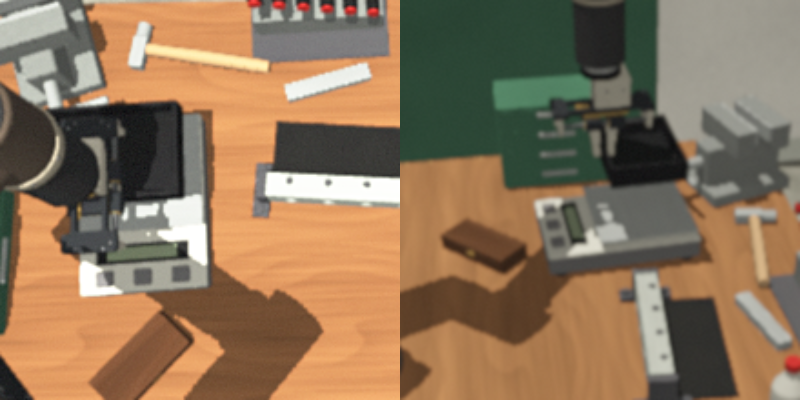

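The bin is held level above the pan (left crop about (120,150)). I'll lower it and let go.

Emit:
carry_out:
  rows:
    - [0,0,0.03,0,0,0]
    - [0,0,0.07,0,0,0]
    - [0,0,0.1,0,0,0]
    - [0,0,0.112,0,0,0]
    - [0,0,0.116,0,0,0]
    - [0,0,0.117,0,0,0]

```text
clock: 9.05
tool_pos: [0.5262, 0.3198, 0.0946]
orientation: [-179.9, 0.0, -87.1]
force: [0.6, -0.4, -2.2]
opening: 0.0077
gripper_force: 30.0
```

Emit:
carry_out:
  rows:
    - [0,0,0,0,0,0]
    - [0,0,0,0,0,0]
    - [0,0,0,0,0,0]
    - [0,0,0,0,0,0]
  grip: 0

```text
clock: 9.55
tool_pos: [0.5259, 0.3197, 0.094]
orientation: [-180.0, 0.0, -87.1]
force: [0.5, -0.3, 0.8]
opening: 0.0411
gripper_force: 0.0
```

Emit:
carry_out:
  rows:
    - [0,0,-0.02,0,0,0]
    - [0,0,-0.06,0,0,0]
    - [0,0,-0.1,0,0,0]
    - [0,0,-0.12,0,0,0]
  grip: -1

```text
clock: 10.05
tool_pos: [0.5265, 0.3201, 0.2165]
orientation: [-179.8, 0.1, -87.1]
force: [0.6, -0.1, -0.1]
opening: 0.0097
gripper_force: 0.0
```

```bash
python3 - <<'E'
from h import *
o=telemetry.get_obs();print(o['tool_pos'],o['opening'],o['force'])
print(tool([.415,.3838,.10],[180,0,-87.1]))
E
```

```text
[0.5264908  0.32013612 0.21650176] 0.009670181952721254 [ 0.56423665 -0.05342353 -0.14868057]
(array([-0.0691,  0.1084,  0.1164]), array([-0.0026,  0.002 ,  0.0006]))
```

Emit:
carry_out:
  rows:
    - [-0.02,0.03,0.0,0,0,0]
    - [-0.045,0.07,0.03,0,0,0]
    - [-0.069,0.111,0.08,0,0,0]
    - [-0.069,0.1125,0.116,0,0,0]
    - [-0.069,0.1125,0.136,0,0,0]
    - [-0.069,0.1125,0.146,0,0,0]

```text
clock: 10.8
tool_pos: [0.4095, 0.3824, 0.0667]
orientation: [180.0, -0.1, -87.1]
force: [0.3, 0.2, 0.2]
opening: 0.0006
gripper_force: 0.0
```

```bash
python3 - <<'E'
from h import *
o=telemetry.get_obs();print(o['tool_pos'],o['opening'],o['force'])
print(tool([.411,.3838,.057]))
E
```

```text
[0.4095196  0.38242016 0.06671622] 0.0006453213656153628 [0.29761053 0.20528098 0.16774915]
(array([-0.0013, -0.0016,  0.0097]), array([0., 0., 0.]))
```

Emit:
carry_out:
  rows:
    - [0,0,0,0,0,0]
    - [0,0,0.006,0,0,0]
    - [0,0,0.011,0,0,0]
    - [0,0,0.013,0,0,0]
    - [0,0,0.013,0,0,0]

```text
clock: 11.42
tool_pos: [0.4107, 0.3836, 0.0575]
orientation: [-179.9, 0.1, -87.0]
force: [-5.7, -3.8, 20.5]
opening: -0.0
gripper_force: 10.6
```

The tare key bottomed out and pressed. I'll lift off, swing back and look again.

Emit:
carry_out:
  rows:
    - [0,0,-0.03,0,0,0]
    - [0,0,-0.09,0,0,0]
    - [0.03,0,-0.14,0,0,0.176]
    - [0.08,0,-0.16,0,0,0.352]
    - [0.13,0,-0.16,0,0,0.528]
    - [0.18,0,-0.16,0,0,0.704]
    - [0.23,0,-0.16,0,0,0.88]
    - [0.28,0,-0.16,0,0,1.056]
  grip: 1

```text
clock: 12.42
tool_pos: [0.4239, 0.1015, 0.2151]
orientation: [180.0, 0.1, -147.9]
force: [1.5, -0.1, -0.1]
opening: 0.0748
gripper_force: 0.0
```

```bash
python3 - <<'E'
from h import *
snap('side','s3.png');snap('top','t3.png')
o=telemetry.get_obs();print(o['tool_pos'],o['orientation'])
print(tool([.352,-.2555,.12],[180,0,-178]))
i=[cv2.resize(cv2.imread(f'pics/{n}3.png')[a:b,c:d],(w,500)) for n,a,b,c,d,w in(('t',130,290,280,380,312),('s',180,290,170,280,480))];cv2.imwrite('pics/v3.png',np.hstack(i))
E
```

```text
[0.42343112 0.09959341 0.21496056] [ 1.79986118e+02  1.01547673e-02 -1.48043832e+02]
(array([ 0.2486, -0.2635,  0.0949]), array([3.000e-04, 1.000e-04, 5.228e-01]))
```

View pics/v3.png

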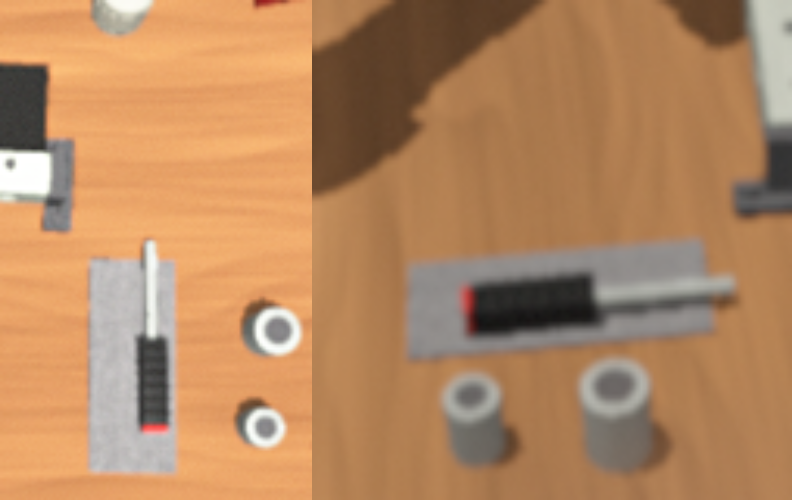

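The drift has been knocked sideways on the mat. In the left crop the tip is at (150,240), the grip front at (152,338) and the cap at (155,431).

```bash
python3 - <<'E'
from h import *
np.set_printoptions(precision=4,suppress=True)
f=lambda x,y,z:onz('top',280+(x+.5)/3.12-.5,130+(y+.5)/3.125-.5,z)
t,g,c=f(150,240,.017),f(152,338,.031),f(155,431,.031)
print(t,g,c,np.degrees(np.arctan2(t[1]-c[1],t[0]-c[0])))
print('mat',[f(x,y,.003) for x,y in((90,259),(174,261),(89,471),(176,473))])
# side view check of tip and cap
h=lambda x,y,z:onz('side',170+(x-312+.5)/480*110-.5,180+(y+.5)/500*110-.5,z)
print(h(733,287,.017),h(597,285,.025),h(468,310,.020))
i=cv2.imread('pics/t3.png');cv2.imwrite('pics/v3b.png',cv2.resize(i[110:270,90:250],(500,500)))
print(tool([(t+c)[0]/2*0+ (g[0]-.025),(g[1]+c[1])/2,.12],[180,0,-179]))
E
```

```text
[ 0.4925 -0.2836  0.017 ] [ 0.3899 -0.279   0.031 ] [ 0.2967 -0.2779  0.031 ] -1.6562534742635449
mat [array([ 0.4753, -0.2218,  0.003 ]), array([ 0.4718, -0.3102,  0.003 ]), array([ 0.2571, -0.2131,  0.003 ]), array([ 0.2539, -0.3021,  0.003 ])]
[ 0.488  -0.2851  0.017 ] [ 0.3903 -0.2756  0.025 ] [ 0.2969 -0.28    0.02  ]
(array([ 0.2498, -0.2898,  0.0948]), array([0.0003, 0.0001, 0.5403]))
```

View pics/v3b.png

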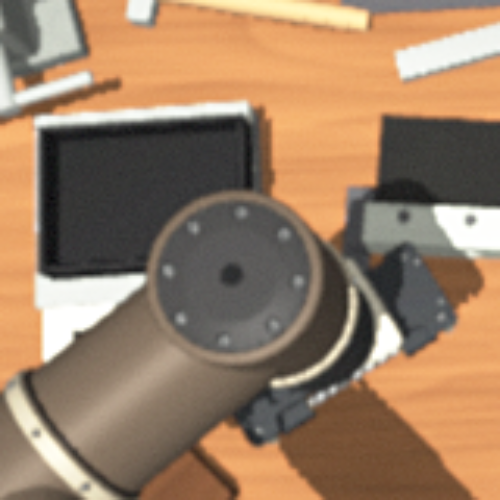

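The bin sits well on the pan. Next I'll go to the drift.

```bash
python3 - <<'E'
from h import *
print(tool([.365,-.279,.10],[180,0,178.3]))
E
```

```text
(array([ 0.25  , -0.2903,  0.1148]), array([3.000e-04, 1.000e-04, 5.874e-01]))
```

Emit:
carry_out:
  rows:
    - [0.035,-0.04,0,0,0,0.1]
    - [0.07,-0.08,0,0,0,0.2]
    - [0.107,-0.124,0,0,0,0.3]
    - [0.144,-0.167,0.02,0,0,0.4]
    - [0.18,-0.21,0.05,0,0,0.5]
    - [0.217,-0.252,0.085,0,0,0.587]
    - [0.25,-0.29,0.115,0,0,0.587]
    - [0.25,-0.29,0.115,0,0,0.587]
  grip: 1

```text
clock: 13.52
tool_pos: [0.3661, -0.2778, 0.0971]
orientation: [179.9, -0.3, 178.5]
force: [0.2, 0.1, 0.1]
opening: 0.0876
gripper_force: 0.0
```

```bash
python3 - <<'E'
from h import *
o=telemetry.get_obs();print(o['tool_pos'],o['orientation'],o['joint_pos'])
print(tool([.365,-.279,.007],[180,0,178.3]))
E
```

```text
[ 0.36608139 -0.27784209  0.09710887] [179.92640691  -0.29505399 178.50789314] [-1.25445861e+01  7.99561232e+00 -3.55442319e+01 -2.15008305e-02
 -4.67638474e+01 -7.89329405e+01]
(array([ 0.0006, -0.0013,  0.0901]), array([ 0.0013, -0.0052,  0.0036]))
```

Emit:
carry_out:
  rows:
    - [0,0,0.04,0,0,0]
    - [0,0,0.075,0,0,0]
    - [0,-0.001,0.088,0,0,0]
    - [0,-0.001,0.0905,0,0,0]
    - [0,-0.001,0.0905,0,0,0]

```text
clock: 14.15
tool_pos: [0.3696, -0.2767, 0.0103]
orientation: [-180.0, 0.1, 178.8]
force: [0.9, 0.5, -0.2]
opening: 0.0875
gripper_force: 0.0
```

Emit:
carry_out:
  rows:
    - [0,0,0,0,0,0]
    - [0,0,0,0,0,0]
    - [0,0,0,0,0,0]
    - [0,0,0,0,0,0]
    - [0,0,0,0,0,0]
    - [0,0,0,0,0,0]
    - [0,0,0,0,0,0]
    - [0,0,0,0,0,0]
  grip: -1

```text
clock: 15.15
tool_pos: [0.3687, -0.2768, 0.0092]
orientation: [-180.0, 0.0, 178.8]
force: [0.5, -0.6, -0.2]
opening: 0.028
gripper_force: 29.8
```

Emit:
carry_out:
  rows:
    - [0,0,0,0,0,0]
    - [0,0,0,0,0,0]

```text
clock: 15.4
tool_pos: [0.3686, -0.2767, 0.0092]
orientation: [-180.0, 0.0, 178.8]
force: [0.3, -0.9, -0.8]
opening: 0.0277
gripper_force: 29.8
```

Emit:
carry_out:
  rows:
    - [0,0,-0.01,0,0,0]
    - [0,0,-0.03,0,0,0]
    - [0,0,-0.05,0,0,0]
    - [0,0,-0.05,0,0,0]

```text
clock: 15.9
tool_pos: [0.3696, -0.2769, 0.0609]
orientation: [-180.0, 0.2, 178.8]
force: [0.6, -0.0, -2.7]
opening: 0.0276
gripper_force: 29.8
```

```bash
python3 - <<'E'
from h import *
o=telemetry.get_obs();print(o['tool_pos'],o['orientation'],o['opening'])
print(tool([.4059,-.1266,.017],[180,0,176.7]))
E
```

```text
[ 0.36956111 -0.27693614  0.06085544] [-179.96028763    0.18473292  178.79336503] 0.027609503357345227
(array([-0.033 ,  0.1511,  0.0439]), array([-0.0006,  0.0032,  0.0365]))
```

Emit:
carry_out:
  rows:
    - [0,0.03,0,0,0,0.01]
    - [0,0.075,0,0,0,0.02]
    - [0,0.12,0,0,0,0.037]
    - [-0.01,0.151,0.01,0,0,0.037]
    - [-0.025,0.151,0.03,0,0,0.037]
    - [-0.033,0.151,0.044,0,0,0.037]
    - [-0.033,0.151,0.044,0,0,0.037]
    - [-0.033,0.151,0.044,0,0,0.037]

```text
clock: 16.9
tool_pos: [0.404, -0.1266, 0.0152]
orientation: [-180.0, -0.1, 176.6]
force: [-0.1, 1.0, -1.7]
opening: 0.0277
gripper_force: 30.0
```

```bash
python3 - <<'E'
from h import *
o=telemetry.get_obs();print(o['tool_pos'],o['orientation'],o['opening'])
snap('side','s4.png');snap('top','t4.png')
T=o['tool_pos']; r=R.from_euler('xyz',o['orientation'],degrees=True)
tip=T+r.apply([-.121,0,-.008]);print(tip)
for n in('top','side'): print(n,proj(n,tip),[proj(n,[.5417-.0039*0+a*.0038,-.1345+a*.0679,.025]) for a in range(4)])
i=[cv2.resize(cv2.imread(f'pics/{n}4.png')[a:b,c:d],(400,400),interpolation=3) for n,a,b,c,d in(('t',150,250,220,320),('s',170,250,220,300))];cv2.imwrite('pics/v4.png',np.hstack(i))
E
```

```text
[ 0.40401768 -0.12660447  0.01519926] [-1.79992389e+02 -6.02168348e-02  1.76646442e+02] 0.027693257961265105
[ 0.52481886 -0.13368206  0.02307209]
top [281.6368339  197.09096246] [array([281.79270749, 191.89067269]), array([260.98576206, 191.0599704 ]), array([240.20783518, 190.23042666]), array([219.45886621, 189.40203903])]
side [270.17249033 208.44994828] [array([275.08932825, 207.66716911]), array([273.00969804, 194.87433496]), array([271.06094833, 182.8866115 ]), array([269.23110071, 171.63031356])]
```

View pics/v4.png

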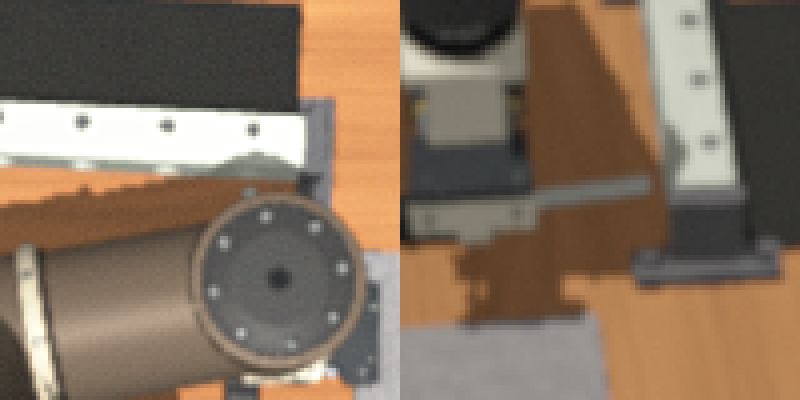

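Emit:
carry_out:
  rows:
    - [-0.012,0,0,0,0,0]
    - [-0.02,0,0,0,0,0]
    - [-0.027,0,0,0,0,0]
    - [-0.027,0,0,0,0,0]

```text
clock: 17.5
tool_pos: [0.4303, -0.1284, 0.0147]
orientation: [-180.0, -0.2, 176.6]
force: [-2.1, 0.4, -5.6]
opening: 0.0279
gripper_force: 30.0
```

```bash
python3 - <<'E'
from h import *
o=telemetry.get_obs();print(o['tool_pos'],o['orientation'],o['force'],o['moment'])
E
```

```text
[ 0.43030056 -0.12836187  0.01468912] [-179.97827755   -0.19099269  176.61695348] [-2.09149335  0.35550444 -5.63790108] [-0.06271823  1.1246738  -0.04315051]
```

Emit:
carry_out:
  rows:
    - [0,0,0.003,0,0,0]
    - [0,0,0.003,0,0,0]
    - [0,0,0.003,0,0,0]

```text
clock: 17.88
tool_pos: [0.4324, -0.128, 0.0126]
orientation: [180.0, 0.1, 176.7]
force: [-1.2, -0.8, -0.4]
opening: 0.0277
gripper_force: 30.0
```

```bash
python3 - <<'E'
from h import *
o=telemetry.get_obs();print(o['tool_pos'],o['orientation'],o['force'],o['moment'])
snap('side','s5.png')
i=cv2.resize(cv2.imread('pics/s5.png')[170:250,220:300],(600,600),interpolation=3);cv2.imwrite('pics/v5.png',i)
T=o['tool_pos']; r=R.from_euler('xyz',o['orientation'],degrees=True)
for n,q in (('pin base',[-.021,0,-.008]),('mid',[-.06,0,-.008]),('tip',[-.121,0,-.008])):
    p=proj('side',T+r.apply(q));print(n,(p-[220,170]+.5)*7.5)
E
```

```text
[ 0.43242886 -0.12803414  0.01255154] [1.79997405e+02 6.34578436e-02 1.76681745e+02] [-1.18261798 -0.8141024  -0.43414908] [-0.35041026  0.60164851  0.09394215]
pin base [223.40014714 306.32848596]
mid [308.83562575 300.50129275]
tip [441.97064598 291.42071525]
```

View pics/v5.png

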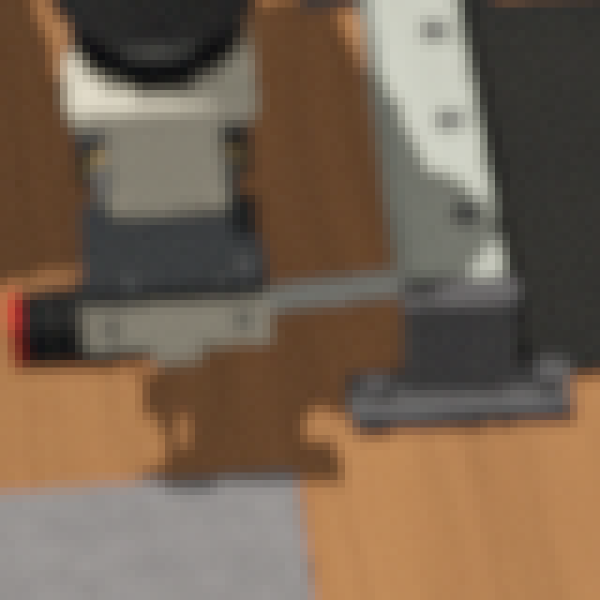

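Emit:
carry_out:
  rows:
    - [-0.005,0,0,0,0,0]
    - [-0.01,0,0,0,0,0]
    - [-0.015,0,0,0,0,0]
    - [-0.02,0,0,0,0,0]
    - [-0.025,0,0,0,0,0]

```text
clock: 18.55
tool_pos: [0.4505, -0.1303, 0.0113]
orientation: [-179.9, -0.6, 176.6]
force: [-3.5, 0.5, 3.6]
opening: 0.0278
gripper_force: 30.0
```

Emit:
carry_out:
  rows:
    - [-0.007,0,-0.001,0,0,0]
    - [-0.014,0,-0.001,0,0,0]
    - [-0.021,0,-0.001,0,0,0]
    - [-0.028,0,-0.001,0,0,0]
    - [-0.028,0,-0.001,0,0,0]

```text
clock: 19.18
tool_pos: [0.4854, -0.1311, 0.0131]
orientation: [180.0, 0.0, 176.7]
force: [0.1, 0.6, -1.1]
opening: 0.0275
gripper_force: 30.0
```

Emit:
carry_out:
  rows:
    - [-0.007,0,0,0,0,0]
    - [-0.014,0,0,0,0,0]
    - [-0.021,0,0,0,0,0]
    - [-0.021,0,0,0,0,0]

```text
clock: 19.68
tool_pos: [0.5065, -0.1323, 0.0133]
orientation: [180.0, 0.0, 176.7]
force: [-0.1, -0.1, -1.4]
opening: 0.0279
gripper_force: 30.0
```

```bash
python3 - <<'E'
from h import *
o=telemetry.get_obs();print(o['tool_pos'],o['orientation'],o['force'],o['moment'])
snap('side','s6.png');snap('top','t6.png')
i=[cv2.resize(cv2.imread(f'pics/{n}6.png')[a:b,c:d],(400,400),interpolation=3) for n,a,b,c,d in(('t',130,230,210,310),('s',160,240,240,320))];cv2.imwrite('pics/v6.png',np.hstack(i))
E
```

```text
[ 0.50651746 -0.13234001  0.01328405] [1.79999584e+02 4.04724877e-02 1.76669887e+02] [-0.13666285 -0.05745894 -1.39602608] [-0.05082157 -0.05810156  0.00452598]
```

View pics/v6.png

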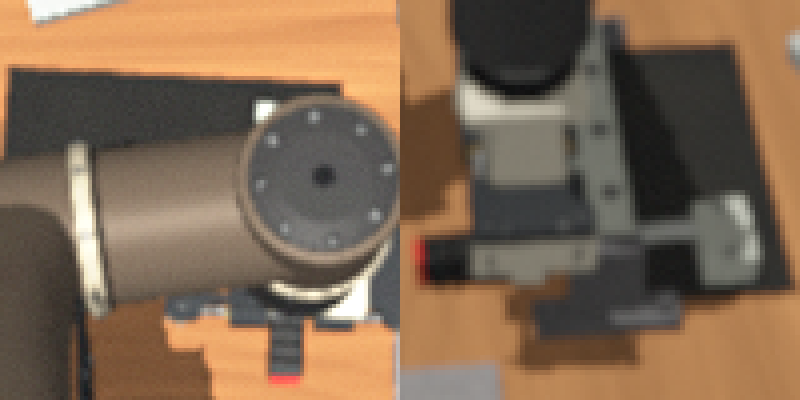

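Block 1 is out and flat on the pad, about 45 mm before the bar (right crop (735,240)), with the pin through the hole. On to pocket 2.

Emit:
carry_out:
  rows:
    - [0.05,0,0,0,0,0]
    - [0.1,0,0,0,0,0]
    - [0.1,0.03,0,0,0,0]
    - [0.1,0.068,0,0,0,0]
    - [0.1,0.068,0,0,0,0]
    - [0.1,0.068,0,0,0,0]
    - [0.085,0.068,0,0,0,0]
    - [0.075,0.068,0,0,0,0]

```text
clock: 20.78
tool_pos: [0.4363, -0.0606, 0.0133]
orientation: [180.0, 0.0, 176.6]
force: [0.6, -0.0, -2.4]
opening: 0.028
gripper_force: 30.0
```

```bash
python3 - <<'E'
from h import *
o=telemetry.get_obs();print(o['tool_pos'],o['orientation'],o['force'],o['moment'])
n=np.array([.9983,-.0576,0]);d=np.array([.0576,.9983,0])
for q in range(1,5): print(q,np.array([.5065,-.1323,.0133])+d*.068*(q-1))
E
```

```text
[ 0.43626397 -0.06059235  0.01334794] [1.79994495e+02 4.59177536e-02 1.76618547e+02] [ 0.55390272 -0.03339166 -2.40920619] [-0.00355462 -0.07457479 -0.0280191 ]
1 [ 0.5065 -0.1323  0.0133]
2 [ 0.5104168 -0.0644156  0.0133   ]
3 [0.5143336 0.0034688 0.0133   ]
4 [0.5182504 0.0713532 0.0133   ]
```

Emit:
carry_out:
  rows:
    - [-0.007,0,0,0,0,0]
    - [-0.014,0,0,0,0,0]
    - [-0.021,0,0,0,0,0]
    - [-0.028,0,0,0,0,0]
    - [-0.035,0,0,0,0,0]
    - [-0.042,0,0,0,0,0]

```text
clock: 21.52
tool_pos: [0.4776, -0.0626, 0.0132]
orientation: [180.0, 0.0, 176.6]
force: [-1.4, 0.1, -1.6]
opening: 0.0277
gripper_force: 30.0
```

Emit:
carry_out:
  rows:
    - [-0.007,0,0,0,0,0]
    - [-0.014,0,0,0,0,0]
    - [-0.021,0,0,0,0,0]
    - [-0.028,0,0,0,0,0]
    - [-0.032,0,0,0,0,0]
    - [-0.032,0,0,0,0,0]

```text
clock: 22.28
tool_pos: [0.509, -0.0644, 0.0132]
orientation: [180.0, 0.0, 176.7]
force: [-1.3, 0.6, -2.2]
opening: 0.0278
gripper_force: 30.0
```

Emit:
carry_out:
  rows:
    - [0.05,0,0,0,0,0]
    - [0.1,0,0,0,0,0]
    - [0.1,0.03,0,0,0,0]
    - [0.1,0.068,0,0,0,0]
    - [0.1,0.068,0,0,0,0]
    - [0.1,0.068,0,0,0,0]
    - [0.085,0.068,0,0,0,0]
    - [0.075,0.068,0,0,0,0]

```text
clock: 23.28
tool_pos: [0.4391, 0.0075, 0.0133]
orientation: [180.0, 0.0, 176.6]
force: [-0.1, 0.3, -2.2]
opening: 0.0279
gripper_force: 30.0
```

```bash
python3 - <<'E'
from h import *
o=telemetry.get_obs();print(o['tool_pos'],o['orientation'],o['force'],o['moment'])
E
```

```text
[0.43909019 0.00745774 0.01334723] [1.79988131e+02 3.90985496e-02 1.76618978e+02] [-0.05456248  0.31869455 -2.21445549] [ 0.02880314 -0.05213639  0.00017951]
```

Emit:
carry_out:
  rows:
    - [-0.007,0,0,0,0,0]
    - [-0.014,0,0,0,0,0]
    - [-0.021,0,0,0,0,0]
    - [-0.028,0,0,0,0,0]
    - [-0.035,0,0,0,0,0]
    - [-0.042,0,0,0,0,0]

```text
clock: 24.02
tool_pos: [0.48, 0.0054, 0.0133]
orientation: [-180.0, -0.0, 176.7]
force: [-0.1, 1.0, -1.3]
opening: 0.0277
gripper_force: 30.0
```

Emit:
carry_out:
  rows:
    - [-0.007,0,0,0,0,0]
    - [-0.014,0,0,0,0,0]
    - [-0.021,0,0,0,0,0]
    - [-0.028,0,0,0,0,0]
    - [-0.032,0,0,0,0,0]
    - [-0.032,0,0,0,0,0]

```text
clock: 24.78
tool_pos: [0.5117, 0.0035, 0.0132]
orientation: [-180.0, -0.0, 176.7]
force: [-0.7, 0.5, -1.5]
opening: 0.0279
gripper_force: 30.0
```

Emit:
carry_out:
  rows:
    - [0.05,0,0,0,0,0]
    - [0.1,0,0,0,0,0]
    - [0.1,0.03,0,0,0,0]
    - [0.1,0.068,0,0,0,0]
    - [0.1,0.068,0,0,0,0]
    - [0.1,0.068,0,0,0,0]
    - [0.085,0.068,0,0,0,0]
    - [0.075,0.068,0,0,0,0]

```text
clock: 25.78
tool_pos: [0.4419, 0.0754, 0.0133]
orientation: [180.0, 0.0, 176.6]
force: [0.8, 1.4, -2.5]
opening: 0.0275
gripper_force: 30.0
```

```bash
python3 - <<'E'
from h import *
o=telemetry.get_obs();print(o['tool_pos'],o['orientation'],o['force'],o['moment'])
E
```

```text
[0.44190772 0.07541126 0.01333988] [1.79987195e+02 2.94305991e-02 1.76619647e+02] [ 0.83137797  1.3585678  -2.49108619] [-0.04027506 -0.08645974  0.0425626 ]
```

Emit:
carry_out:
  rows:
    - [-0.007,0,0,0,0,0]
    - [-0.014,0,0,0,0,0]
    - [-0.021,0,0,0,0,0]
    - [-0.028,0,0,0,0,0]
    - [-0.035,0,0,0,0,0]
    - [-0.042,0,0,0,0,0]

```text
clock: 26.52
tool_pos: [0.4834, 0.0733, 0.0132]
orientation: [180.0, 0.0, 176.6]
force: [-0.0, -0.4, -1.6]
opening: 0.0279
gripper_force: 30.0
```

Emit:
carry_out:
  rows:
    - [-0.007,0,0,0,0,0]
    - [-0.014,0,0,0,0,0]
    - [-0.021,0,0,0,0,0]
    - [-0.028,0,0,0,0,0]
    - [-0.032,0,0,0,0,0]
    - [-0.032,0,0,0,0,0]

```text
clock: 27.28
tool_pos: [0.515, 0.0716, 0.0133]
orientation: [180.0, 0.0, 176.7]
force: [0.4, 0.9, -1.6]
opening: 0.0281
gripper_force: 30.0
```

Emit:
carry_out:
  rows:
    - [0.05,0,0,0,0,0]
    - [0.11,0,0,0,0,0]
    - [0.12,-0.01,-0.03,0,0,0]
    - [0.12,-0.06,-0.05,0,0,0]
    - [0.12,-0.11,-0.05,0,0,0]
    - [0.12,-0.16,-0.05,0,0,0]
    - [0.12,-0.21,-0.05,0,0,0]
    - [0.12,-0.26,-0.05,0,0,0]

```text
clock: 28.28
tool_pos: [0.3796, -0.1826, 0.0638]
orientation: [180.0, 0.1, 176.7]
force: [0.8, -0.8, -1.6]
opening: 0.0281
gripper_force: 30.0
```

```bash
python3 - <<'E'
from h import *
o=telemetry.get_obs();print(o['tool_pos'],o['orientation'],o['force'],o['opening'])
snap('top','t7.png')
print(tool([.355,-.262,.04],[180,0,-178]))
cv2.imwrite('pics/v7.png',cv2.resize(cv2.imread('pics/t7.png')[90:290,90:390],(780,520),interpolation=3))
E
```

```text
[ 0.37964278 -0.18258394  0.06375245] [1.79997353e+02 9.64748030e-02 1.76700815e+02] [ 0.79871818 -0.83345074 -1.55849056] 0.028131514671941974
(array([ 0.0193, -0.0769,  0.0235]), array([-0.0007,  0.0003, -0.0943]))
```

View pics/v7.png

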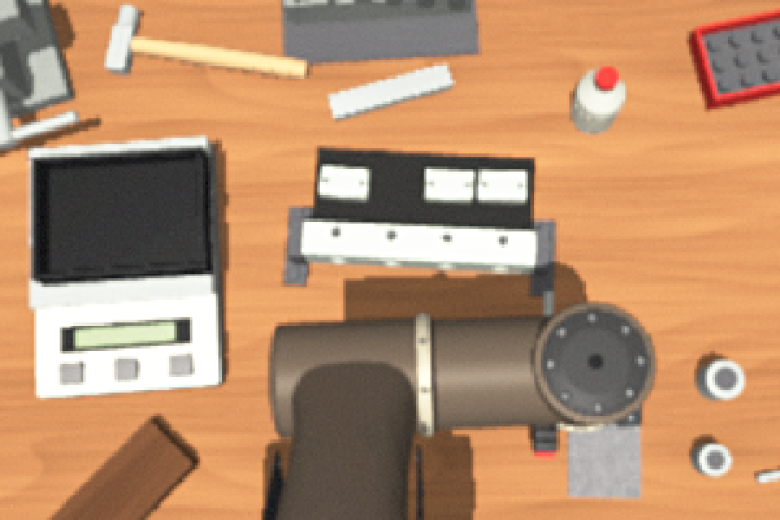

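Three blocks (1, 2 and 4) lie flat on the pad at crop points (502,185), (450,184) and (344,183), and pocket 3 was empty. I'll put the drift back on the mat.

Emit:
carry_out:
  rows:
    - [0.01,-0.03,0,0,0,0]
    - [0.02,-0.06,0,0,0,0]
    - [0.024,-0.0785,0.02,0,0,-0.02]
    - [0.024,-0.0785,0.045,0,0,-0.02]
    - [0.024,-0.0785,0.052,0,0,-0.02]
    - [0.024,-0.0785,0.0545,0,0,-0.02]
    - [0.024,-0.0785,0.055,0,0,-0.02]

```text
clock: 29.2
tool_pos: [0.3519, -0.2583, 0.0098]
orientation: [-179.9, 0.1, 177.9]
force: [-3.0, -1.3, 18.1]
opening: 0.028
gripper_force: 30.0
```

Emit:
carry_out:
  rows:
    - [0,0,0,0,0,0]
    - [0,0,0,0,0,0]
    - [0,0,0,0,0,0]
    - [0,0,0,0,0,0]
    - [0,0,0,0,0,0]
    - [0,0,0,0,0,0]
  grip: 1

```text
clock: 29.95
tool_pos: [0.351, -0.258, 0.0082]
orientation: [180.0, -0.0, 177.8]
force: [-0.6, 0.8, 1.3]
opening: 0.0821
gripper_force: 0.0
```

Emit:
carry_out:
  rows:
    - [0,0,-0.03,0,0,0]
    - [0,0,-0.08,0,0,0]
    - [0,0,-0.12,0,0,0]
    - [0,0,-0.13,0,0,0]

```text
clock: 30.45
tool_pos: [0.3524, -0.2585, 0.1409]
orientation: [-179.9, 0.3, 177.8]
force: [-0.1, -0.2, -1.1]
opening: 0.0881
gripper_force: 0.0
```

```bash
cat > m3.py <<'E'
from h import *
import sys
np.set_printoptions(precision=4,suppress=True)
im=cv2.imread(f'pics/{sys.argv[1]}.png');hsv=cv2.cvtColor(im,cv2.COLOR_BGR2HSV)
m=((hsv[...,2]>110)&(hsv[...,1]<80)).astype(np.uint8);k=np.zeros_like(m);k[150:172,210:298]=1
for b in ((210,236),(250,272),(273,298)):
    w=m*k; w[:,:b[0]]=0; w[:,b[1]:]=0
    P=np.array([onz('top',u,v,.027)[:2] for v,u in np.argwhere(w)]);r=cv2.minAreaRect((P*1000).astype(np.float32))
    print(len(P),P.mean(0),r)
E
python3 m3.py t7
python3 - <<'E'
from h import *
o=telemetry.get_obs();print(o['tool_pos'],o['orientation'],o['joint_pos'].round(1))
E
```

```text
255 [0.6521 0.0616] ((652.1201171875, 61.68806457519531), (65.0077896118164, 44.38035583496094), 84.17436981201172)
247 [ 0.6466 -0.0713] ((647.8079223632812, -71.45357513427734), (59.66778564453125, 44.268184661865234), 89.08383178710938)
253 [ 0.6448 -0.1396] ((645.0198364257812, -139.2550811767578), (63.0467414855957, 40.832157135009766), 89.08489990234375)
[ 0.35241817 -0.25846535  0.14085745] [-179.93921925    0.27074053  177.82656952] [-10.2   2.1 -35.2   0.  -52.4 -82. ]
```

```bash
python3 - <<'E'
from h import *
print(tool([.648,-.140,.13],[180,0,-93]))
E
```

```text
(array([-0.2908,  0.1296,  0.0121]), array([-0.0045,  0.0029, -1.5564]))
```

Emit:
carry_out:
  rows:
    - [-0.03,0.013,0,0,0,-0.18]
    - [-0.06,0.027,0,0,0,-0.36]
    - [-0.1,0.045,0,0,0,-0.54]
    - [-0.14,0.062,0,0,0,-0.72]
    - [-0.18,0.08,0,0,0,-0.9]
    - [-0.22,0.098,0,0,0,-1.08]
    - [-0.255,0.114,0,0,0,-1.26]
    - [-0.29,0.13,0.012,0,0,-1.44]
  grip: 0.25

```text
clock: 31.45
tool_pos: [0.6471, -0.1386, 0.1257]
orientation: [-180.0, 0.0, -99.3]
force: [-0.2, -0.3, -0.3]
opening: 0.055
gripper_force: 0.0
```

```bash
python3 - <<'E'
from h import *
snap('top','t8.png')
print(tool([.648,-.140,.009],[180,0,-93]))
E
```

```text
(array([0.0031, 0.0013, 0.1139]), array([ 0.0011, -0.0004, -0.1001]))
```

Emit:
carry_out:
  rows:
    - [0,0,0.01,0,0,-0.1]
    - [0,0,0.05,0,0,-0.1]
    - [0.001,0,0.09,0,0,-0.1]
    - [0.001,0,0.11,0,0,-0.1]
    - [0.001,0,0.115,0,0,-0.1]
    - [0.001,0,0.115,0,0,-0.1]

```text
clock: 32.25
tool_pos: [0.6455, -0.1403, 0.011]
orientation: [180.0, -0.0, -94.0]
force: [0.1, 0.3, 0.2]
opening: 0.0548
gripper_force: 0.0
```

Emit:
carry_out:
  rows:
    - [0,0,0,0,0,0]
    - [0,0,0,0,0,0]
    - [0,0,0,0,0,0]
    - [0,0,0,0,0,0]
    - [0,0,0,0,0,0]
    - [0,0,0,0,0,0]
  grip: -1

```text
clock: 33.0
tool_pos: [0.646, -0.1402, 0.0122]
orientation: [-179.9, -0.0, -93.9]
force: [-1.2, 0.2, 5.5]
opening: 0.0355
gripper_force: 30.0
```

Emit:
carry_out:
  rows:
    - [0,0,-0.01,0,0,0]
    - [0,0,-0.05,0,0,0]
    - [0,0,-0.1,0,0,0]
    - [0,0,-0.15,0,0,0]
    - [0,0,-0.18,0,0,0]
    - [0,0,-0.18,0,0,0]

```text
clock: 33.75
tool_pos: [0.6471, -0.1403, 0.195]
orientation: [-179.7, 0.0, -93.9]
force: [-0.6, -0.1, -1.3]
opening: 0.0354
gripper_force: 30.0
```

```bash
python3 - <<'E'
from h import *
o=telemetry.get_obs();print(o['tool_pos'],o['orientation'],o['opening'])
print(tool([.61,.27,.19],[180,0,-87.1]))
E
```

```text
[ 0.64706352 -0.14032344  0.19499189] [-1.79664994e+02  2.19636846e-02 -9.39457643e+01] 0.035446399911578594
(array([-0.4068,  0.0652,  0.0048]), array([-0.0059,  0.    , -0.1195]))
```

```bash
python3 - <<'E'
from h import *
print(tool([.599,.2755,.195],[180,0,-87.1]))
E
```

```text
(array([-4.115e-01,  7.660e-02, -3.000e-04]), array([-0.0059,  0.    , -0.1195]))
```

View pics/t8.png

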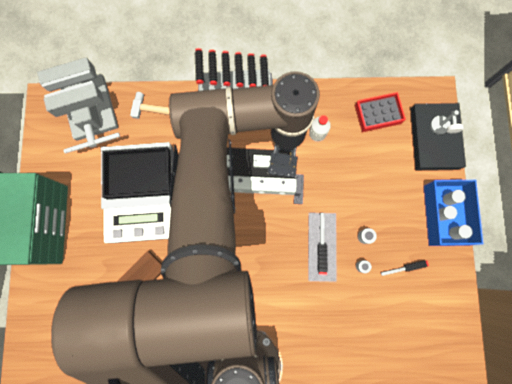

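The drift lies centred along its mat at (322,243), and the bin is still on the pan at (138,172). I'll carry block 1 over.

Emit:
carry_out:
  rows:
    - [-0.03,0.006,0,0,0,-0.02]
    - [-0.08,0.015,0,0,0,-0.04]
    - [-0.135,0.025,0,0,0,-0.06]
    - [-0.19,0.035,0,0,0,-0.08]
    - [-0.25,0.046,0,0,0,-0.1]
    - [-0.31,0.058,0,0,0,-0.12]
    - [-0.37,0.069,0,0,0,-0.12]
    - [-0.411,0.0766,0,0,0,-0.12]

```text
clock: 34.75
tool_pos: [0.5963, 0.2774, 0.19]
orientation: [179.9, -0.0, -87.0]
force: [0.8, -0.4, -0.7]
opening: 0.036
gripper_force: 30.0
```

Emit:
carry_out:
  rows:
    - [0,0,0.02,0,0,0]
    - [0,0,0.06,0,0,0]
    - [0,0,0.09,0,0,0]
    - [0,0,0.099,0,0,0]
    - [0,0,0.1,0,0,0]
    - [0,0,0.1,0,0,0]

```text
clock: 35.5
tool_pos: [0.5976, 0.2751, 0.0914]
orientation: [-180.0, 0.0, -87.1]
force: [0.1, -0.1, -1.7]
opening: 0.0361
gripper_force: 30.0
```

Emit:
carry_out:
  rows:
    - [0,0,0,0,0,0]
    - [0,0,0,0,0,0]
    - [0,0,0,0,0,0]
    - [0,0,-0.03,0,0,0]
    - [0,0,-0.08,0,0,0]
    - [0,0,-0.1,0,0,0]
  grip: 0.25

```text
clock: 36.25
tool_pos: [0.5988, 0.2757, 0.1948]
orientation: [-179.8, 0.1, -87.1]
force: [0.8, 0.1, -1.0]
opening: 0.0546
gripper_force: 0.0
```

```bash
python3 - <<'E'
from h import *
o=telemetry.get_obs();print(o['tool_pos'],o['orientation'],o['opening'])
print(tool([.649,-.0715,.15],[180,0,-93]))
E
```

```text
[0.59878053 0.27574366 0.19483656] [-1.79770169e+02  1.23779725e-01 -8.70575612e+01] 0.054599283600291135
(array([ 0.3495, -0.0322,  0.0442]), array([-0.0039,  0.0024,  0.1037]))
```

Next is block 2.

Emit:
carry_out:
  rows:
    - [0.05,-0.005,0,0,0,0.03]
    - [0.11,-0.01,0,0,0,0.06]
    - [0.17,-0.016,0,0,0,0.1]
    - [0.23,-0.021,0,0,0,0.1]
    - [0.29,-0.027,0.02,0,0,0.1]
    - [0.349,-0.032,0.04,0,0,0.1]
    - [0.349,-0.032,0.06,0,0,0.1]
    - [0.349,-0.032,0.08,0,0,0.1]

```text
clock: 37.25
tool_pos: [0.6472, -0.0733, 0.1106]
orientation: [180.0, -0.0, -92.9]
force: [0.3, 0.1, 0.5]
opening: 0.0551
gripper_force: 0.0
```

```bash
python3 - <<'E'
from h import *
o=telemetry.get_obs();print(o['tool_pos'],o['orientation'],o['opening'])
print(tool([.649,-.0715,.009],[180,0,-93]))
E
```

```text
[ 0.64720705 -0.07326184  0.11057399] [ 1.79999917e+02 -6.22477443e-05 -9.29334263e+01] 0.055052315077245825
(array([-0.0019, -0.0017,  0.1016]), array([ 0.    , -0.    ,  0.0012]))
```

Emit:
carry_out:
  rows:
    - [0,0,0.04,0,0,0]
    - [0,0,0.08,0,0,0]
    - [-0.001,0,0.1,0,0,0]
    - [-0.001,0,0.104,0,0,0]
    - [-0.001,0,0.104,0,0,0]

```text
clock: 37.88
tool_pos: [0.6478, -0.0708, 0.0078]
orientation: [-180.0, -0.0, -92.8]
force: [0.7, -0.0, -0.2]
opening: 0.0549
gripper_force: 0.0
```

Emit:
carry_out:
  rows:
    - [0,0,0,0,0,0]
    - [0,0,0,0,0,0]
    - [0,0,0,0,0,0]
    - [0,0,0,0,0,0]
    - [0,0,0,0,0,0]
    - [0,0,0,0,0,0]
  grip: -1

```text
clock: 38.62
tool_pos: [0.6478, -0.0708, 0.0081]
orientation: [-179.9, 0.0, -92.8]
force: [-1.3, 1.1, 5.5]
opening: 0.0358
gripper_force: 30.0
```

Emit:
carry_out:
  rows:
    - [0,0,-0.01,0,0,0]
    - [0,0,-0.05,0,0,0]
    - [0,0,-0.1,0,0,0]
    - [0,0,-0.15,0,0,0]
    - [0,0,-0.18,0,0,0]
    - [0,0,-0.18,0,0,0]

```text
clock: 39.38
tool_pos: [0.6487, -0.0708, 0.1909]
orientation: [-179.7, 0.0, -92.8]
force: [0.7, -0.0, -1.9]
opening: 0.0356
gripper_force: 30.0
```

```bash
python3 - <<'E'
from h import *
o=telemetry.get_obs();print(o['tool_pos'],o['orientation'],o['opening'])
print(tool([.595,.3715,.195],[180,0,-87.1]))
E
```

```text
[ 0.6487437  -0.07078013  0.19090919] [-1.79679259e+02  4.99829255e-02 -9.27975974e+01] 0.035627171345313964
(array([-0.4391,  0.0752, -0.0041]), array([-0.0056,  0.0006, -0.0994]))
```

```bash
python3 - <<'E'
from h import *
o=telemetry.get_obs();print(o['clock'],o['tool_pos'],o['opening'],o['gripper_force'])
E
```

```text
39.375 [ 0.6487437  -0.07078013  0.19090919] 0.035627171345313964 29.991137981414795
```

The state hasn't changed and block 2 is still held, so I'll carry it to the bin.

Emit:
carry_out:
  rows:
    - [-0.03,0.005,-0.004,0,0,-0.02]
    - [-0.085,0.0146,-0.004,0,0,-0.04]
    - [-0.145,0.025,-0.004,0,0,-0.06]
    - [-0.205,0.035,-0.004,0,0,-0.08]
    - [-0.265,0.045,-0.004,0,0,-0.1]
    - [-0.325,0.056,-0.004,0,0,-0.1]
    - [-0.385,0.066,-0.004,0,0,-0.1]
    - [-0.439,0.075,-0.004,0,0,-0.1]

```text
clock: 40.38
tool_pos: [0.5927, 0.3731, 0.1899]
orientation: [179.9, -0.1, -87.1]
force: [0.3, 0.3, -1.4]
opening: 0.0356
gripper_force: 30.0
```

Emit:
carry_out:
  rows:
    - [0,0,0.02,0,0,0]
    - [0,0,0.06,0,0,0]
    - [0,0,0.09,0,0,0]
    - [0,0,0.102,0,0,0]
    - [0,0,0.105,0,0,0]
    - [0,0,0.105,0,0,0]

```text
clock: 41.12
tool_pos: [0.5941, 0.3714, 0.0868]
orientation: [-180.0, 0.0, -87.1]
force: [0.1, 0.2, -0.7]
opening: 0.0359
gripper_force: 30.0
```

Emit:
carry_out:
  rows:
    - [0,0,0,0,0,0]
    - [0,0,0,0,0,0]
    - [0,0,0,0,0,0]
    - [0,0,-0.03,0,0,0]
    - [0,0,-0.08,0,0,0]
    - [0,0,-0.105,0,0,0]
  grip: 0.25

```text
clock: 41.88
tool_pos: [0.5949, 0.3719, 0.1945]
orientation: [-179.8, 0.1, -87.1]
force: [-0.3, 0.6, 0.5]
opening: 0.0549
gripper_force: 0.0
```

```bash
python3 - <<'E'
from h import *
o=telemetry.get_obs();print(o['tool_pos'],o['orientation'],o['opening'])
print(tool([.655,.0616,.11],[180,0,-94]))
E
```

```text
[0.59491512 0.37194252 0.19454609] [-1.79819369e+02  1.19571597e-01 -8.70619489e+01] 0.054894854194938725
(array([ 0.3132, -0.0438,  0.084 ]), array([-0.003 ,  0.0023,  0.1211]))
```

Now for block 4.

Emit:
carry_out:
  rows:
    - [0.05,-0.007,0,0,0,0.03]
    - [0.11,-0.015,0,0,0,0.06]
    - [0.17,-0.024,0,0,0,0.09]
    - [0.23,-0.032,0.01,0,0,0.12]
    - [0.29,-0.041,0.04,0,0,0.12]
    - [0.313,-0.0438,0.07,0,0,0.12]
    - [0.313,-0.0438,0.084,0,0,0.12]
    - [0.313,-0.0438,0.084,0,0,0.12]

```text
clock: 42.88
tool_pos: [0.6532, 0.061, 0.1064]
orientation: [179.9, -0.0, -94.0]
force: [-0.2, 0.2, 1.0]
opening: 0.0548
gripper_force: 0.0
```

```bash
python3 - <<'E'
from h import *
o=telemetry.get_obs();print(o['tool_pos'],o['orientation'],o['opening'])
print(tool([.655,.0616,.009],[180,0,-94]))
E
```

```text
[0.65320804 0.06097061 0.1063723 ] [ 1.79907323e+02 -4.51985461e-02 -9.39671465e+01] 0.054774798217440544
(array([-0.0008, -0.0019,  0.0974]), array([ 0.0016, -0.0008,  0.0006]))
```

Emit:
carry_out:
  rows:
    - [0,0,0.04,0,0,0]
    - [0,0,0.08,0,0,0]
    - [0,-0.001,0.096,0,0,0]
    - [0,-0.001,0.098,0,0,0]
    - [0,-0.001,0.098,0,0,0]

```text
clock: 43.5
tool_pos: [0.6558, 0.0616, 0.0109]
orientation: [-179.9, 0.0, -93.9]
force: [-0.0, 0.2, 0.3]
opening: 0.0546
gripper_force: 0.0
```

Emit:
carry_out:
  rows:
    - [0,0,0,0,0,0]
    - [0,0,0,0,0,0]
    - [0,0,0,0,0,0]
    - [0,0,0,0,0,0]
    - [0,0,0,0,0,0]
    - [0,0,0,0,0,0]
  grip: -1

```text
clock: 44.25
tool_pos: [0.6546, 0.0609, 0.01]
orientation: [-180.0, 0.0, -94.0]
force: [-2.3, 0.6, 6.2]
opening: 0.036
gripper_force: 30.0
```

Emit:
carry_out:
  rows:
    - [0,0,-0.01,0,0,0]
    - [0,0,-0.05,0,0,0]
    - [0,0,-0.1,0,0,0]
    - [0,0,-0.15,0,0,0]
    - [0,0,-0.19,0,0,0]
    - [0,0,-0.19,0,0,0]

```text
clock: 45.0
tool_pos: [0.6566, 0.0613, 0.204]
orientation: [-179.6, 0.1, -93.9]
force: [0.3, 0.3, -2.3]
opening: 0.0357
gripper_force: 30.0
```

```bash
python3 - <<'E'
from h import *
o=telemetry.get_obs();print(o['tool_pos'],o['orientation'],o['opening'],o['gripper_force'])
print(tool([.597,.3235,.20],[180,0,-87.1]))
snap('top','t9.png');snap('side','s9.png')
i=[cv2.resize(cv2.imread(f'pics/{n}9.png')[a:b,c:d],(400,400),interpolation=3) for n,a,b,c,d in(('t',120,270,90,240),('s',80,200,200,320))];cv2.imwrite('pics/v9.png',np.hstack(i))
E
```

```text
[0.65661702 0.06127387 0.20403221] [-1.79592373e+02  1.44919887e-01 -9.39359434e+01] 0.035739962400498454 29.991526901721954
(array([-0.2575,  0.0775,  0.0041]), array([-0.0073,  0.0021, -0.1193]))
```

View pics/v9.png

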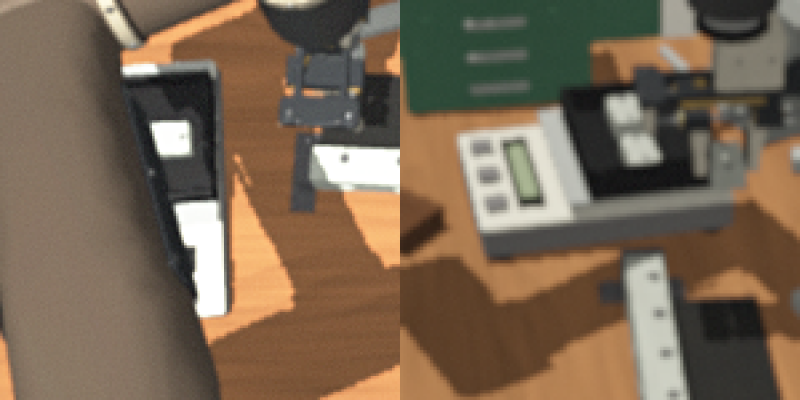

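Blocks 1 and 2 are side by side in the bin (right crop about (620,110) and (640,148)). Block 4 is held and will go across them.

Emit:
carry_out:
  rows:
    - [-0.03,0.009,0,0,0,-0.03]
    - [-0.08,0.024,0,0,0,-0.06]
    - [-0.14,0.042,0,0,0,-0.09]
    - [-0.2,0.06,0,0,0,-0.12]
    - [-0.24,0.0725,0.002,0,0,-0.12]
    - [-0.2575,0.0775,0.004,0,0,-0.12]
    - [-0.2575,0.0775,0.004,0,0,-0.12]
    - [-0.2575,0.0775,0.004,0,0,-0.12]

```text
clock: 46.1
tool_pos: [0.5951, 0.322, 0.1945]
orientation: [179.9, -0.1, -87.1]
force: [0.7, -1.2, -1.9]
opening: 0.0359
gripper_force: 30.0
```

Emit:
carry_out:
  rows:
    - [0,0,0.02,0,0,0]
    - [0,0,0.05,0,0,0]
    - [0,0,0.075,0,0,0]
    - [0,0,0.082,0,0,0]
    - [0,0,0.083,0,0,0]
    - [0,0,0.083,0,0,0]

```text
clock: 46.85
tool_pos: [0.5957, 0.3225, 0.1131]
orientation: [-179.9, 0.0, -87.1]
force: [-0.1, -0.6, 0.5]
opening: 0.0355
gripper_force: 30.0
```

Emit:
carry_out:
  rows:
    - [0,0,0,0,0,0]
    - [0,0,0,0,0,0]
    - [0,0,0,0,0,0]
    - [0,0,-0.03,0,0,0]
    - [0,0,-0.07,0,0,0]
    - [0,0,-0.1,0,0,0]
    - [0,0,-0.1,0,0,0]
  grip: 0.25

```text
clock: 47.72
tool_pos: [0.5963, 0.3241, 0.2156]
orientation: [-179.7, 0.2, -87.1]
force: [-0.4, 0.3, -0.3]
opening: 0.0547
gripper_force: 0.0
```

Emit:
carry_out:
  rows:
    - [0,0.04,0,0,0,0]
    - [0,0.09,0,0,0,0]
    - [0,0.14,0,0,0,0]
    - [0,0.18,0,0,0,0]
    - [0,0.185,0,0,0,0]
    - [0,0.185,0,0,0,0]
  grip: -1

```text
clock: 48.48
tool_pos: [0.4102, 0.3139, 0.2122]
orientation: [-180.0, 0.0, -87.0]
force: [-0.6, -0.5, -0.1]
opening: 0.0025
gripper_force: 0.0
```

```bash
python3 - <<'E'
from h import *
o=telemetry.get_obs();print(o['tool_pos'],o['orientation'],o['opening'])
print(tool([.4125,.318,.067],[180,0,-87.1]))
snap('top','t10.png');snap('side','s10.png')
i=[cv2.resize(cv2.imread(f'pics/{n}10.png')[a:b,c:d],(400,400),interpolation=3) for n,a,b,c,d in(('t',120,280,90,350),('s',80,200,200,320))];cv2.imwrite('pics/v10.png',np.hstack(i))
E
```

```text
[0.41019801 0.31391066 0.21222394] [-1.79988659e+02  1.00947789e-02 -8.70204641e+01] 0.002495657881642136
(array([-0.0039, -0.0025,  0.1452]), array([-0.0002,  0.0002,  0.0014]))
```

View pics/v10.png

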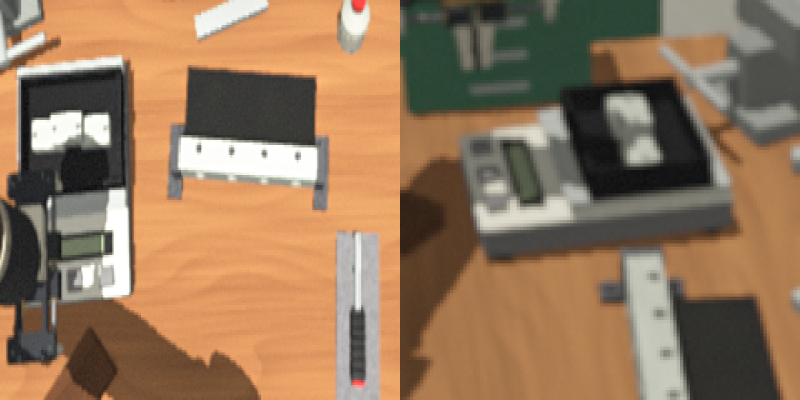

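All three blocks are in the bin, the bin is on the pan, and the drift is on its mat. Next is the count key.

Emit:
carry_out:
  rows:
    - [-0.002,0,0.05,0,0,0]
    - [-0.004,-0.0015,0.1,0,0,0]
    - [-0.004,-0.0015,0.13,0,0,0]
    - [-0.004,-0.0015,0.142,0,0,0]
    - [-0.004,-0.0015,0.142,0,0,0]

```text
clock: 49.2
tool_pos: [0.412, 0.3176, 0.0698]
orientation: [180.0, -0.1, -87.1]
force: [0.1, -0.2, -0.2]
opening: 0.0004
gripper_force: 0.0
```

Emit:
carry_out:
  rows:
    - [0,0,0.005,0,0,0]
    - [0,0,0.01,0,0,0]
    - [0,0,0.013,0,0,0]
    - [0,0,0.013,0,0,0]

```text
clock: 49.7
tool_pos: [0.4122, 0.3185, 0.058]
orientation: [-179.9, 0.1, -87.0]
force: [1.1, 0.5, 4.6]
opening: 0.0003
gripper_force: 2.3
```

Emit:
carry_out:
  rows:
    - [0,0,0.0015,0,0,0]
    - [0,0,0.0015,0,0,0]
    - [0,0,-0.02,0,0,0]
    - [0.01,0,-0.04,0,0,0]
    - [0.05,0,-0.04,0,0,0]
    - [0.065,0,-0.03,0,0,0]
    - [0.065,0,-0.012,0,0,0]
    - [0.065,0,-0.012,0,0,0]

```text
clock: 50.7
tool_pos: [0.4141, 0.2518, 0.0679]
orientation: [179.9, -0.1, -87.1]
force: [-0.5, 0.3, 0.6]
opening: 0.0006
gripper_force: 0.0
```

Emit:
carry_out:
  rows:
    - [0,0,0.005,0,0,0]
    - [0,0,0.01,0,0,0]
    - [0,0,0.0135,0,0,0]
    - [0,0,0.0145,0,0,0]
    - [0,0,0.0145,0,0,0]

```text
clock: 51.32
tool_pos: [0.4153, 0.2535, 0.0572]
orientation: [-179.9, 0.0, -87.0]
force: [-10.2, -4.2, 31.2]
opening: 0.0004
gripper_force: 15.6
```

Emit:
carry_out:
  rows:
    - [0,0,-0.03,0,0,0]
    - [0,0,-0.08,0,0,0]
    - [0,0,-0.13,0,0,0]
    - [0.06,0,-0.15,0,0,0]
    - [0.12,0,-0.15,0,0,0]
    - [0.18,0,-0.15,0,0,0]
    - [0.2,0,-0.15,0,0,0]
    - [0.2,0,-0.15,0,0,0]

```text
clock: 52.32
tool_pos: [0.425, 0.0519, 0.2049]
orientation: [-180.0, 0.0, -87.2]
force: [0.4, 0.1, -0.0]
opening: 0.0005
gripper_force: 0.0
```

```bash
python3 - <<'E'
from h import *
o=telemetry.get_obs();print(o['tool_pos'],o['force'])
snap('top','t11.png');snap('side','s11.png')
i=[cv2.resize(cv2.imread(f'pics/{n}11.png'),(400,300)) for n in 'ts'];cv2.imwrite('pics/v11.png',np.hstack(i))
E
```

```text
[0.42497727 0.05193371 0.20485555] [ 0.43297492  0.14664528 -0.03820083]
```

View pics/v11.png

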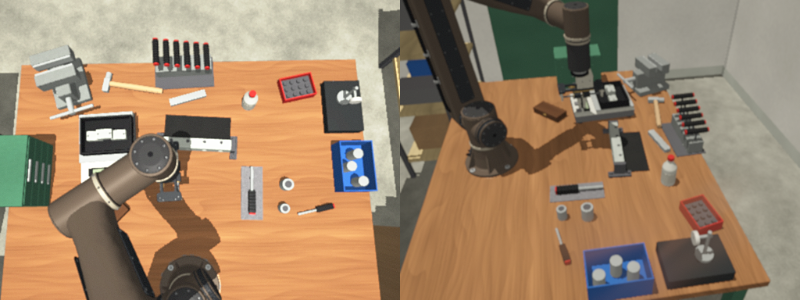

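The bin with its blocks is on the pan, the drift is on its mat at (252,192), and nothing else has moved. I'm handing the job in.

```bash
python3 -c "
from plant import workorder
print(workorder.close_job())"
```

```text
the job is handed in; nothing more can be done
None
```

The job is handed in and no verdict came back: bin on the pan and tared, all three blocks present (1, 2 and 4; pocket 3 was empty) pushed out and in the bin, drift back on its mat, then count and print pressed in order.

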